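Recharge the tablet feeder and reset its gate valve

TASK

Recharge the tablet feeder on the irrigation dosing line: first turn the red handwheel clockwise until the gate valve is shut, take the blue lid off the feeder, bring all the fertiliser tablets from the green tub to the feeder with the orange-handled scoop, never taking them out of the tub with the fingers (one that gets spilled elsewhere may be picked up), then lay the scoop back in the tub, standing on its base, and put the lid back on, fully home. Only then open the valve again by two turns of its stem nut: the wheel is loose on its nut, so turn it counter-clockwise until the slack is taken up and the stem begins to rise, and count two full turns from there (20 mm of rise). Do not disturb the jar, the dropper bottle, the pen or the blue labels.

Things in the scene. Friction and masses are not known exactly. Their poses are not given: they have to be found in the camera images.
- dosing_line: Fixed aluminium base plate, 76 mm wide and 365 mm long, carrying a grey pipe 32 mm thick along its own y axis, a brass gate valve with a red handwheel (at own y = +110 mm) and a white round tablet feeder (at own y = -80 mm). Origin on the bench under the pipe; z up. It stays where it is. Its place and yaw vary.
- feeder_mouth (a point): Centre of the feeder's round mouth, in the plane of its rim, 150 mm above the bench. The chamber is 100 mm across inside and 72 mm deep; wall 4 mm, rim 122 mm across outside. Axes as of the dosing line, z up.
- wheel_hub (a point): Point on the vertical axis of the red handwheel at the level of its rim, 154 mm above the bench. Rim ring 100 mm across (centre line), 11 mm thick, three spokes. Clockwise from above shuts. The wheel has about a third of a turn (2.2 rad) of free play on its nut: there it turns almost freely and the stem stands still; past it the nut turns too (about 4 N at the knob).
- knob_grip (a point): Grip point of the black upright spinner knob on the wheel's rim, 50 mm from the wheel axis: a cylinder 18 mm across and 39 mm tall that turns freely on its own pin, so it can be held and led round the wheel axis without turning the hand. The point is on the knob's axis, 17 mm below its top, 22 mm above its lower end, 184 mm above the bench.
- valve_stem (a joint): Rise of the valve stem in m: 0 = shut, 0.010 per full turn of the nut (threaded stem, it rises through the wheel without turning). At 0 the nut comes to a firm stop. At the start the valve is 0.5 to 1.1 turns open and the wheel lies somewhere within its free play. It stays where it is left.
- stem_top (a point): Top end of the steel stem, 11 mm across, which stands up through the middle of the wheel: 22 mm above the level of point wheel_hub when the valve is shut, and higher by the stem's rise.
- lid_knob (a point): Middle of the knob on the blue feeder lid: knob 23 mm across, from 22 mm below to 20 mm above this point. The point is 50 mm above the underside of the lid's plug, so it is 36 mm above the rim of the feeder when the lid is home, and 50 mm above the bench when the lid stands on it. z along the lid's axis. At the start the lid is on the feeder.
- tub_floor (a point): Centre of the inner floor (3 mm above the bench) of the fixed green tub: inside 224 mm long (own x), 82 mm wide (own y), upright walls 4 mm thick, top 40 mm above the bench. At the start the tablets lie in its +x half, and the scoop stands in the -x half.
- scoop_grip (a point): Centre of the scoop's orange handle: a bar 90 mm long (own x), 20 mm wide (own y), 20 mm high, level above the bowl. The bowl reaches from 42 mm behind this point (own -x, back wall) to 50 mm ahead of it (own +x, open nose); the underside of its floor lies 82 mm below this point (own -z). At the start it stands on its base in the -x half of the tub.
- tablet_0: A fertiliser tablet (may be absent): ochre, pillow-shaped, round, 22 mm across and 16 mm thick, 12 g, smooth; origin at its centre. Four to seven of them lie in the tub.
- tablet_1: A fertiliser tablet (may be absent): ochre, pillow-shaped, round, 22 mm across and 16 mm thick, 12 g, smooth; origin at its centre. Four to seven of them lie in the tub.
- tablet_2: A fertiliser tablet (may be absent): ochre, pillow-shaped, round, 22 mm across and 16 mm thick, 12 g, smooth; origin at its centre. Four to seven of them lie in the tub.
- tablet_3: A fertiliser tablet (may be absent): ochre, pillow-shaped, round, 22 mm across and 16 mm thick, 12 g, smooth; origin at its centre. Four to seven of them lie in the tub.
- tablet_4: A fertiliser tablet (may be absent): ochre, pillow-shaped, round, 22 mm across and 16 mm thick, 12 g, smooth; origin at its centre. Four to seven of them lie in the tub.
- tablet_5: A fertiliser tablet (may be absent): ochre, pillow-shaped, round, 22 mm across and 16 mm thick, 12 g, smooth; origin at its centre. Four to seven of them lie in the tub.
- tablet_6: A fertiliser tablet (may be absent): ochre, pillow-shaped, round, 22 mm across and 16 mm thick, 12 g, smooth; origin at its centre. Four to seven of them lie in the tub.
- jar: Bystander: sample jar with yellow lid, 56 mm across, 75 mm tall; origin under its centre.
- bottle: Bystander: brown dropper bottle, 33 mm across, 102 mm tall; origin under its centre.
- pen: Bystander: marker pen, 127 mm long, 16 mm thick, lying on the bench; origin under its centre.
- labels: Bystander: bundle of blue plant labels, 105 x 21 x 13 mm, lying on the bench; origin under its centre.
- scoop: The scoop, about 0.15 kg (see point scoop_grip for its handle): aluminium bowl with a flat floor 2 mm thick, bevelled to a thin lip at the nose, 66 mm wide outside, side walls 34 mm high at the back, falling to 6 mm at the nose, open at the front. Origin under the middle of the bowl, 6 mm ahead of the handle's centre.
- feeder_lid: The blue lid, about 0.12 kg (see point lid_knob for its knob): flange 122 mm across, 11 mm thick, below it a tapered plug 14 mm deep, 92 mm across at the top and 77 mm at its lower end, that sits in the feeder's mouth with about 4 mm of play all round. Origin at the centre of the plug's underside.

How it is judged:
On the way, in this order (a step that is already met when the one before it is completed fails the run):
1. the valve is shut: its stem is fully down (less than 1.5 mm of rise) (value of joint valve_stem below 0.0015 m), for 0.3 s.
2. with the valve shut, the lid is off the feeder (its knob more than 70 mm to the side of the mouth's centre) (value of joint valve_stem below 0.0015 m and horizontal distance between lid_knob and feeder_mouth above 0.07 m), for 0.2 s.
3. with the valve shut, at least one tablet is carried in the scoop, 100 mm or more above the bench (value of joint valve_stem below 0.0015 m and ((horizontal distance between tablet_0 and scoop_grip below 0.06 m and z of tablet_0 in the frame of scoop_grip between -0.085 and -0.04 m and height (world z) of tablet_0 above 0.1 m) or (horizontal distance between tablet_1 and scoop_grip below 0.06 m and z of tablet_1 in the frame of scoop_grip between -0.085 and -0.04 m and height (world z) of tablet_1 above 0.1 m) or (horizontal distance between tablet_2 and scoop_grip below 0.06 m and z of tablet_2 in the frame of scoop_grip between -0.085 and -0.04 m and height (world z) of tablet_2 above 0.1 m) or (horizontal distance between tablet_3 and scoop_grip below 0.06 m and z of tablet_3 in the frame of scoop_grip between -0.085 and -0.04 m and height (world z) of tablet_3 above 0.1 m) or (horizontal distance between tablet_4 and scoop_grip below 0.06 m and z of tablet_4 in the frame of scoop_grip between -0.085 and -0.04 m and height (world z) of tablet_4 above 0.1 m) or (horizontal distance between tablet_5 and scoop_grip below 0.06 m and z of tablet_5 in the frame of scoop_grip between -0.085 and -0.04 m and height (world z) of tablet_5 above 0.1 m) or (horizontal distance between tablet_6 and scoop_grip below 0.06 m and z of tablet_6 in the frame of scoop_grip between -0.085 and -0.04 m and height (world z) of tablet_6 above 0.1 m))), for 0.2 s.
4. with the valve still shut, all the tablets are in the feeder, the lid is on, fully home, and the scoop stands in the tub (value of joint valve_stem below 0.0015 m and horizontal distance between each of tablet_0, tablet_1, tablet_2, tablet_3, tablet_4, tablet_5, tablet_6 and feeder_mouth below 0.052 m and z of each of tablet_0, tablet_1, tablet_2, tablet_3, tablet_4, tablet_5, tablet_6 in the frame of feeder_mouth below -0.02 m and horizontal distance between lid_knob and feeder_mouth below 0.008 m and z of lid_knob in the frame of feeder_mouth below 0.04 m and angle between lid_knob's own z axis and vertical below 0.06 rad and z of scoop_grip in the frame of tub_floor between 0.07 and 0.092 m and angle between scoop_grip's own z axis and vertical below 0.15 rad and x of scoop_grip in the frame of tub_floor between -0.085 and 0.085 m and y of scoop_grip in the frame of tub_floor between -0.03 and 0.03 m), for 0.3 s.
At the end, for the whole second after the job is handed in: The valve stem has risen 18 to 22 mm from shut; every tablet is inside the feeder; the lid is home on it (centred within 8 mm, raised under 4 mm, level within 0.06 rad); the scoop stands upright on its base in the tub (within 0.15 rad); scoop and lid at rest (value of joint valve_stem between 0.018 and 0.022 m and horizontal distance between each of tablet_0, tablet_1, tablet_2, tablet_3, tablet_4, tablet_5, tablet_6 and feeder_mouth below 0.052 m and z of each of tablet_0, tablet_1, tablet_2, tablet_3, tablet_4, tablet_5, tablet_6 in the frame of feeder_mouth below -0.02 m and horizontal distance between lid_knob and feeder_mouth below 0.008 m and z of lid_knob in the frame of feeder_mouth below 0.04 m and angle between lid_knob's own z axis and vertical below 0.06 rad and z of scoop_grip in the frame of tub_floor between 0.07 and 0.092 m and angle between scoop_grip's own z axis and vertical below 0.15 rad and x of scoop_grip in the frame of tub_floor between -0.085 and 0.085 m and y of scoop_grip in the frame of tub_floor between -0.03 and 0.03 m and linear speed of each of scoop, feeder_lid below 0.02 m/s); the robot touches nothing.
It fails at once if a bystander (jar, dropper bottle, pen, blue labels) is moved by more than 30 mm (distance of any of jar, bottle, pen, labels from where it was at the start of the episode above 0.03 m).
It fails at once if the fingers grip a tablet that lies in the tub ((contact force between the fingers and tablet_0 above 3 N and horizontal distance between tablet_0 and tub_floor below 0.12 m and height (world z) of tablet_0 below 0.035 m) or (contact force between the fingers and tablet_1 above 3 N and horizontal distance between tablet_1 and tub_floor below 0.12 m and height (world z) of tablet_1 below 0.035 m) or (contact force between the fingers and tablet_2 above 3 N and horizontal distance between tablet_2 and tub_floor below 0.12 m and height (world z) of tablet_2 below 0.035 m) or (contact force between the fingers and tablet_3 above 3 N and horizontal distance between tablet_3 and tub_floor below 0.12 m and height (world z) of tablet_3 below 0.035 m) or (contact force between the fingers and tablet_4 above 3 N and horizontal distance between tablet_4 and tub_floor below 0.12 m and height (world z) of tablet_4 below 0.035 m) or (contact force between the fingers and tablet_5 above 3 N and horizontal distance between tablet_5 and tub_floor below 0.12 m and height (world z) of tablet_5 below 0.035 m) or (contact force between the fingers and tablet_6 above 3 N and horizontal distance between tablet_6 and tub_floor below 0.12 m and height (world z) of tablet_6 below 0.035 m)).
Of tablet_0, tablet_1, tablet_2, tablet_3, tablet_4, tablet_5, tablet_6 only 4 to 7 are there at a start; the rules pass over those that are not, and their reading is None.
At some moment in a run one of feeder_lid may be knocked a few centimetres aside while the robot is not near it.
Once in a run the grip may slacken for a moment while it holds something.
It also fails if it takes over 210 s, if anything falls off the work surface, if the arm or the gripper's body presses on something with over 40 N, if the wrist force passes 120 N, or if a joint passes its speed limit or range.

ROBOT

A 7-joint arm with a two-finger parallel gripper is mounted at the origin on a cart in front of the work surface, level with it; the furniture and walls round the work are solid. World frame = base frame: x ahead of the robot, y to its left, z up, the work surface at z = 0. Lengths are in m, angles in rad, forces in N, time in s.
With the tool pointing down it reaches from about 0.425 to 0.925 m from the base axis. Payload 6.8 kg.
Tool frame: the origin (TCP) lies on the centre line of the jaws, within the pads' length; the fingertips stand bot.tip_reach ahead of it and the grasp point (between the pads) lies 3 mm ahead of it (bot.tip_reach is the distance from the TCP to the fingertips, in m); z points along the fingers, y is the line along which they close (so a half turn about z gives the same grasp; the last joint's range is limited). The gripper opens to 85 mm and grips with 20 to 120 N. Pads are 22 mm wide; open, the fingers measure 114 mm over their backs; the gripper's body (76 mm by 85 mm) begins 54 mm behind the grasp point. The pads swing forward as they close: fully open they stand 13 mm farther back than shut.
Start: joints at [-1.384, 0.477, 0.022, 1.555, -0.011, 1.109, -0.083], TCP at [0.196, 0.646, 0.233] pointing down, gripper open.
Joint ranges: [-2.96, 2.96], [-0.34, 2.1], [-1.41, 1.46], [0.24, 2.44], [-1.37, 4.51], [0.17, 1.92], [-2.96, 2.96]. Speed limits (rad/s): [2.39, 2.39, 3.14, 3.14, 3.14, 3.14, 3.14].

INTERFACE

Orientations are given as a unit quaternion [w, x, y, z].
In Python, from station import bot gives the robot as it stands.
- The arm moves only by the tool jog_arm, never from a script. Its argument "deltas" is a list of rows, each a list of 7 numbers: the shift along the world's x, y, z in m, then the turn, a rotation vector about the world's x, y, z in rad, then the opening, from 0 (shut) to 1 (fully open). In form: [[x, y, z, rx, ry, rz, grip], ...]. A call has 1 to 10 rows; each row shifts and turns the commanded pose from where the row before left it; what a row does not reach is not made up. A row lasts 1/10 s, in which the tool goes at most 50 mm and 8.59 degrees, less where a joint would pass 70% of its speed; a pose out of reach is approached as far as the arm can. A call with a gripper value outside its range is refused whole. The fingers move at their own pace and stop on an object; "newtons" is the grip in N (left out, the last holds). Time passes only in rows, so rows that do not move let the fingers close. It gives the time, the measured TCP pose, the force, the opening and the grip force at its end, in the units of the state.
- bot.get_obs(): the state, without advancing time (a new reading comes with each control period).
- bot.read_camera(name): name is "scene" or "top"; returns a dict with "img" (384x512x3 uint8, red, green, blue), "K" (3x3 intrinsics, pixels), "eye" and "attitude" of the camera in the world. Camera axes: x right, y down, z forward; pixel columns grow to the right and rows downward; lengths in m; the calibration is good to about 2 mm. A picture is of the moment at which its call begins. There is no depth.
- bot.hand_in(): hands the job in; it is judged then, once.
The state is a dict: "t": time; "q": joint angles; "joint_vel": joint speeds; "joint_torque": joint torques, N m; "eef_pos": TCP position; "tool_rot": TCP orientation; "contact_force": force on the tool from outside, world axes, zero at the start; "torque": the same for the moment, N m; "gripper_width": opening from 0.0 (shut) to 1.0 (fully open); "grasp_force": force on a finger pad.
Only numpy, scipy, OpenCV 4.12 (cv2) and the standard library are available. Lean on these libraries where they do the work, as an engineer would, in place of code of your own. Each camera call takes 0.05 s, during which the arm holds its last target. There are 200 camera calls.

## Working session

There is one attempt and no reset: what is moved stays moved. The work goes in short steps, Python scripts to look and compute and a tool call to move; the robot and the scene stay as the last step left them, time stands still between calls to the robot, and variables do not carry over. Pictures are saved under pics/ and viewed, at most 14 in all, crops included, and the job is handed in when it is done.

Besides the shell and the picture viewer there is one more tool, called after "Emit:" as name([rows], argument=value, ...), one row to a line, values as JSON. jog_arm: Moves the arm, as the interface text tells. Its arguments: {"type":"object","properties":{"deltas":{"type":"array"},"newtons":{"type":"number"}},"required":["deltas"]}

```bash
ls; mkdir -p pics; cat > h.py <<'E'
import numpy as np, cv2
from station import bot
def rot(q):
    a=np.array(q,float)
    if a.shape==(3,3): return a
    from scipy.spatial.transform import Rotation as R
    return R.from_quat([a[1],a[2],a[3],a[0]]).as_matrix()
def ray(c,u,v):
    d=rot(c['attitude'])@np.linalg.inv(c['K'])@np.array([u,v,1.]); return np.array(c['eye']),d
def onplane(c,u,v,z):
    e,d=ray(c,u,v); return e+d*(z-e[2])/d[2]
def proj(c,p):
    x=np.array(c['K'])@rot(c['attitude']).T@(np.array(p)-np.array(c['eye'])); return x[:2]/x[2]
def tri(c1,p1,c2,p2):
    e1,d1=ray(c1,*p1);e2,d2=ray(c2,*p2)
    s=np.linalg.lstsq(np.c_[d1,-d2],e2-e1,rcond=None)[0]
    a,b=e1+s[0]*d1,e2+s[1]*d2; return (a+b)/2,np.linalg.norm(a-b)
def snap(name,fn=None):
    c=bot.read_camera(name)
    if fn: cv2.imwrite('pics/'+fn,cv2.cvtColor(c['img'],cv2.COLOR_RGB2BGR))
    return c
E
python3 - <<'E'
from h import *
for n in('scene','top'):
    c=snap(n,n+'0.png'); print(n,c['K'],c['eye'],c['attitude'])
o=bot.get_obs();print(o,bot.tip_reach)
E
```

```text
pics
scene [[385.20140886   0.         259.82332846]
 [  0.         385.20140886 194.21664504]
 [  0.           0.           1.        ]] [-0.16729422 -0.55118788  0.84881946] [-0.38583232  0.80235897 -0.41374243  0.19018597]
top [[384.4567571    0.         258.1832651 ]
 [  0.         384.4567571  189.13631722]
 [  0.           0.           1.        ]] [ 0.48809798 -0.0200365   1.36867352] [ 0.02493998 -0.70169403  0.71194252 -0.01188843]
{'t': 0.1, 'q': array([-1.38410524,  0.47772761,  0.02234681,  1.55634344, -0.011509  ,
        1.10931827, -0.08306996]), 'joint_vel': array([ 0.00110817, -0.001418  , -0.0006315 , -0.0024409 ,  0.00028051,
       -0.00033044,  0.00098967]), 'joint_torque': array([ 3.74359981e-03, -5.97762930e+01,  1.61324121e+00, -2.81951362e+01,
        1.28652304e-02,  5.09022415e-03,  3.60912580e-06]), 'eef_pos': array([0.1959699 , 0.64536829, 0.23222007]), 'tool_rot': array([-6.50545653e-05,  1.46841368e-01,  9.89159702e-01, -8.31717924e-04]), 'contact_force': array([ 0.11395472, -0.15478622, -0.54486109]), 'torque': array([ 0.00804818, -0.04013965,  0.04561429]), 'grasp_force': 0.0, 'gripper_width': 0.9976113884661371} 0.022
```

View pics/scene0.png

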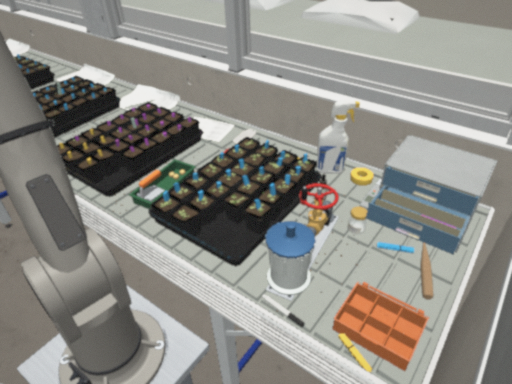

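View pics/top0.png

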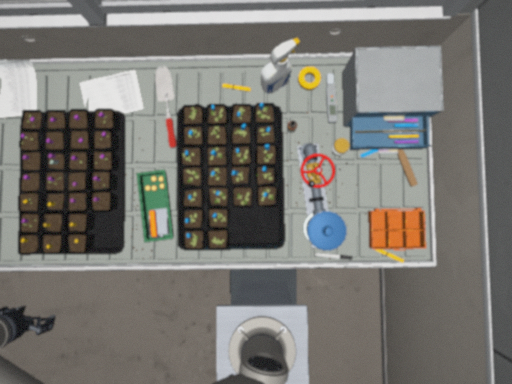

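The scene view shows the wheel at about (318,195), the feeder at (291,250) and the tub at (163,183). In the top view the wheel is at (318,170), the lid at (326,230) and the tub at (155,206). I'll zoom in on these.

```bash
python3 - <<'E'
from h import *
a=cv2.imread('pics/top0.png');b=cv2.imread('pics/scene0.png')
f=lambda im,x,y,w,h:cv2.resize(im[y:y+h,x:x+w],(400,300),interpolation=cv2.INTER_CUBIC)
out=np.vstack([np.hstack([f(a,285,135,80,60),f(a,105,160,120,90)]),np.hstack([f(b,280,160,100,75),f(b,115,145,100,75)])])
cv2.imwrite('pics/crop1.png',out)
t=snap('top')
h=cv2.cvtColor(t['img'],cv2.COLOR_RGB2HSV)
def blob(m,roi,z,nm):
    mm=np.zeros(m.shape[:2],np.uint8);x,y,w,hh=roi;mm[y:y+hh,x:x+w]=m[y:y+hh,x:x+w]
    cs,_=cv2.findContours(mm,0,1)
    c=max(cs,key=cv2.contourArea)
    (u,v),s,an=cv2.minAreaRect(c); print(nm,(u,v),s,an,onplane(t,u,v,z)); return c,cv2.boxPoints(cv2.minAreaRect(c))
c,_=blob(cv2.inRange(h,(95,80,60),(125,255,255)),(290,195,70,65),.161,'lid')
e=cv2.fitEllipse(c);print(e)
red=cv2.inRange(h,(0,120,80),(8,255,255))|cv2.inRange(h,(172,120,80),(180,255,255))
c,_=blob(red,(290,140,60,60),.154,'wheel'); e=cv2.fitEllipse(c);print(e,onplane(t,*e[0],.154))
c,bp=blob(cv2.inRange(h,(55,60,30),(95,255,255)),(130,160,50,90),.04,'tub')
for p in bp: print(p,onplane(t,*p,.04))
c,bp=blob(cv2.inRange(h,(5,150,120),(18,255,255)),(130,160,50,90),.095,'scoop')
for p in bp: print(p,onplane(t,*p,.095))
E
```

```text
lid (326.5, 230.0) (38.0, 37.0) 90.0 [ 0.42044863 -0.2094399   0.161     ]
((326.40350341796875, 230.29002380371094), (37.426326751708984, 38.1295051574707), 147.84619140625)
wheel (317.5, 170.0) (34.0, 33.0) 90.0 [ 0.60939206 -0.18654684  0.154     ]
((317.70843505859375, 169.39532470703125), (31.937942504882812, 33.031166076660156), 124.32575225830078) [ 0.6113016  -0.18724659  0.154     ]
tub (154.48666381835938, 205.38526916503906) (69.25431060791016, 28.967613220214844) 83.36748504638672 [0.50647592 0.36478827 0.04      ]
[136.10033 172.66275] [0.62150602 0.42929582 0.04      ]
[164.87407 169.31696] [0.63162028 0.32839341 0.04      ]
[172.873   238.10779] [0.39266869 0.30096649 0.04      ]
[144.09926 241.45358] [0.38242364 0.40086553 0.04      ]
scoop (152.3852996826172, 223.50881958007812) (25.309844970703125, 5.752237796783447) 85.60128784179688 [0.44569334 0.35586643 0.095     ]
[148.54706 211.11176] [0.486965   0.36871451 0.095     ]
[154.28235 210.6706 ] [0.48816295 0.34954023 0.095     ]
[156.22354 235.90588] [0.40457544 0.34306623 0.095     ]
[150.48825 236.34705] [0.40336318 0.36217186 0.095     ]
```

View pics/crop1.png

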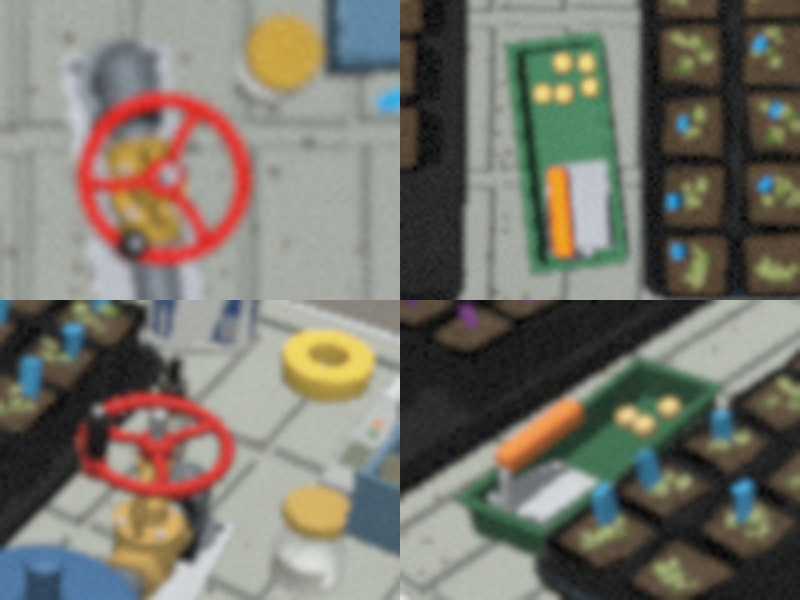

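The zoom shows the knob at top (311.4,183.6) and scene top-end (304.5,187.5). It also shows five tablets at the tub's +x end and the scoop handle at the -x end with its nose toward the tablets.

```bash
python3 - <<'E'
from h import *
t=snap('top');s=snap('scene')
def ctr(c,lo,hi,roi):
    h=cv2.cvtColor(c['img'],cv2.COLOR_RGB2HSV);m=cv2.inRange(h,lo,hi);x,y,w,hh=roi
    mm=np.zeros_like(m);mm[y:y+hh,x:x+w]=m[y:y+hh,x:x+w]
    return max(cv2.findContours(mm,0,1)[0],key=cv2.contourArea)
print('knob',onplane(t,311.4,183.6,.201),onplane(s,304.5,187.5,.201),tri(t,(311.4,183.6),s,(304.5,187.5)))
# wheel in scene
e=cv2.fitEllipse(ctr(s,(0,120,80),(8,255,255),(290,170,60,50)));print(e,onplane(s,*e[0],.154))
e=cv2.fitEllipse(ctr(s,(95,80,60),(125,255,255),(255,215,70,40)));print('lid',e,onplane(s,*e[0],.161))
for n,roi in((t,(130,160,50,90)),(s,(115,145,100,75))):
    r=cv2.minAreaRect(ctr(n,(5,150,120),(18,255,255),roi));print('handle',r,onplane(n,*r[0],.085))
o=onplane(t,152.4,223.5,.095)
for u,v in((563,62),(588,62),(542,92),(565,92),(590,87)): print('tab',onplane(t,105+u/3.333,160+v/3.333,.015))
for nm,u,v in(('jar',342,146),):print(nm,onplane(t,u,v,.075))
E
```

```text
knob [ 0.56354696 -0.16072406  0.201     ] [ 0.56789358 -0.15912749  0.201     ] (array([ 0.56363995, -0.16077738,  0.20440211]), np.float64(0.0011077223167754752))
((318.6561279296875, 196.1038055419922), (23.830562591552734, 36.440582275390625), 97.89673614501953) [ 0.60996354 -0.18383348  0.154     ]
lid ((289.4542541503906, 238.2819061279297), (33.58023452758789, 49.62380599975586), 94.82427978515625) [ 0.41588213 -0.20887989  0.161     ]
handle ((152.3852996826172, 223.50881958007812), (25.309844970703125, 5.752237796783447), 85.60128784179688) [0.4453604  0.35881776 0.085     ]
handle ((149.8000030517578, 178.39999389648438), (5.200000762939453, 22.400001525878906), 53.13010025024414) [0.44801783 0.35933396 0.085     ]
tab [ 0.59524917 -0.05157877  0.015     ]
tab [ 0.59483914 -0.07801798  0.015     ]
tab [ 0.56377678 -0.02886847  0.015     ]
tab [ 0.56341053 -0.05317885  0.015     ]
tab [ 0.56830628 -0.07967573  0.015     ]
jar [ 0.69729024 -0.28163929  0.075     ]
```

Emit:
jog_arm([
  [0.03,-0.025,0.03,0,0,0,0.5],
  [0.03,-0.025,0.03,0,0,0,0.5],
  [0.03,-0.03,0.03,0,0,0,0.5],
  [0.03,-0.035,0.02,0,0,0,0.5],
  [0.03,-0.035,0,0,0,0,0.5],
  [0.03,-0.035,0,0,0,0,0.5],
  [0.03,-0.035,0,0,0,0,0.5],
  [0.03,-0.035,0,0,0,0,0.5],
  [0.03,-0.035,0,0,0,0,0.5],
  [0.02,-0.04,0,0,0,0,0.5],
])

```text
t: 1.25
eef_pos: [0.4864, 0.3156, 0.3418]
tool_rot: [0.0, 0.147, 0.989, 0.0]
contact_force: [0.2, -0.5, 0.5]
gripper_width: 0.498
grasp_force: 0.0
```

Emit:
jog_arm([
  [0.01,-0.048,0,0,0,0,0.5],
  [0.01,-0.048,0,0,0,0,0.5],
  [0.01,-0.048,0,0,0,0,0.5],
  [0.01,-0.048,0,0,0,0,0.5],
  [0.01,-0.048,0,0,0,0,0.5],
  [0.01,-0.048,0,0,0,0,0.5],
  [0.01,-0.048,0,0,0,0,0.5],
  [0.01,-0.048,0,0,0,0,0.5],
  [0,-0.048,0,0,0,0,0.5],
  [0,-0.044,0,0,0,0,0.5],
])

```text
t: 2.25
eef_pos: [0.5645, -0.1612, 0.3419]
tool_rot: [0.0, 0.147, 0.989, -0.0]
contact_force: [0.9, 0.0, -0.2]
gripper_width: 0.501
grasp_force: 0.0
```

Emit:
jog_arm([
  [0,0,-0.03,0,0,0,0.5],
  [0,0,-0.03,0,0,0,0.5],
  [0,0,-0.03,0,0,0,0.5],
  [0,0,0,0,0,0,0.5],
])

```text
t: 2.65
eef_pos: [0.5622, -0.1579, 0.248]
tool_rot: [-0.004, 0.147, 0.989, -0.0]
contact_force: [0.2, 0.1, -0.2]
gripper_width: 0.499
grasp_force: 0.0
```

```bash
python3 - <<'E'
from h import *
t=snap('top');s=snap('scene')
f=lambda im,x,y,w,h:cv2.resize(im[y:y+h,x:x+w,::-1],(400,300),interpolation=cv2.INTER_CUBIC)
cv2.imwrite('pics/c2.png',np.hstack([f(t['img'],285,135,80,60),f(s['img'],270,130,100,75)]))
print(bot.get_obs()['eef_pos'],bot.get_obs()['q'])
E
```

```text
[ 0.56486434 -0.15882662  0.25230921] [-0.21180527  0.33542967  0.48452726  1.77673502 -0.17519075  1.07265697
  1.60985309]
```

View pics/c2.png

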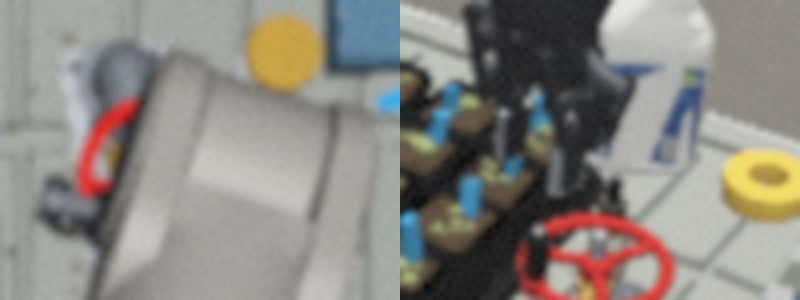

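Fingers (scene crop about 505 and 558) straddle the knob (538,240). Descending and closing.

Emit:
jog_arm([
  [0.001,-0.001,-0.02,0,0,0,0.5],
  [0,0,-0.02,0,0,0,0.5],
  [0,0,-0.02,0,0,0,0.5],
  [0,0,0,0,0,0,0.5],
  [0,0,0,0,0,0,0.0],
  [0,0,0,0,0,0,0.0],
  [0,0,0,0,0,0,0.0],
  [0,0,0,0,0,0,0.0],
  [0,0,0,0,0,0,0.0],
], newtons=40)

```text
t: 3.65
eef_pos: [0.5668, -0.1601, 0.1936]
tool_rot: [0.001, 0.147, 0.989, 0.0]
contact_force: [-0.4, 0.1, 7.9]
gripper_width: 0.184
grasp_force: 39.3
```

```bash
cat > circ.py <<'E'
import numpy as np,sys
def circ(a0,step,n,r=.05):
    a=np.radians(a0+step*np.arange(n+1));P=np.round(np.c_[r*np.cos(a),r*np.sin(a)]*2000)/2
    for i,d in enumerate(np.diff(P,axis=0)): print(a0+step*(i+1),'[%g, %g],'%tuple(d/1000),end=('\n' if i%10==9 else ' '))
circ(*map(float,sys.argv[1:3]),int(sys.argv[3]))
E
python3 circ.py 149 -18 20
```

```text
131.0 [0.01, 0.0115], 113.0 [0.0135, 0.0085], 95.0 [0.015, 0.004], 77.0 [0.0155, -0.0015], 59.0 [0.015, -0.0055], 41.0 [0.0115, -0.01], 23.0 [0.0085, -0.0135], 5.0 [0.004, -0.015], -13.0 [-0.0015, -0.0155], -31.0 [-0.0055, -0.015],
-49.0 [-0.01, -0.0115], -67.0 [-0.0135, -0.0085], -85.0 [-0.015, -0.004], -103.0 [-0.0155, 0.0015], -121.0 [-0.015, 0.0055], -139.0 [-0.0115, 0.01], -157.0 [-0.0085, 0.0135], -175.0 [-0.004, 0.015], -193.0 [0.0015, 0.0155], -211.0 [0.0055, 0.015],
```

Emit:
jog_arm([
  [0.01,0.0115,0,0,0,0,0],
  [0.0135,0.0085,0,0,0,0,0],
  [0.015,0.004,0,0,0,0,0],
  [0.0155,-0.0015,0,0,0,0,0],
  [0,0,0,0,0,0,0],
])

```text
t: 4.15
eef_pos: [0.6224, -0.1369, 0.1936]
tool_rot: [0.002, 0.146, 0.989, 0.0]
contact_force: [-0.1, 2.6, 7.9]
gripper_width: 0.181
grasp_force: 39.4
```

Emit:
jog_arm([
  [0.015,-0.0055,0,0,0,0,0],
  [0.0115,-0.01,0,0,0,0,0],
  [0.0085,-0.0135,0,0,0,0,0],
  [0.004,-0.015,0,0,0,0,0],
  [0,0,0,0,0,0,0],
])

```text
t: 4.65
eef_pos: [0.6605, -0.1829, 0.1938]
tool_rot: [0.002, 0.148, 0.989, -0.0]
contact_force: [1.0, 0.1, 5.7]
gripper_width: 0.187
grasp_force: 29.0
```

Emit:
jog_arm([
  [-0.0015,-0.0155,0,0,0,0,0],
  [-0.0055,-0.015,0,0,0,0,0],
  [-0.01,-0.0115,0,0,0,0,0],
  [0,0,0,0,0,0,0],
])

```text
t: 5.05
eef_pos: [0.6421, -0.225, 0.1936]
tool_rot: [0.002, 0.148, 0.989, -0.0]
contact_force: [-0.1, -0.8, 6.5]
gripper_width: 0.182
grasp_force: 39.5
```

Emit:
jog_arm([
  [-0.0135,-0.0085,0,0,0,0,0],
  [-0.015,-0.004,0,0,0,0,0],
  [0,0,0,0,0,0,0],
])

```text
t: 5.35
eef_pos: [0.6135, -0.2363, 0.1935]
tool_rot: [0.001, 0.148, 0.989, 0.0]
contact_force: [0.4, -0.4, 8.7]
gripper_width: 0.178
grasp_force: 39.7
```

```bash
python3 circ.py 149 -18 40 | tail -2;  python3 - <<'E'
from h import *
t=snap('top');s=snap('scene')
f=lambda im,x,y,w,h:cv2.resize(im[y:y+h,x:x+w,::-1],(400,300),interpolation=cv2.INTER_CUBIC)
cv2.imwrite('pics/c3.png',np.hstack([f(t['img'],285,135,80,60),f(s['img'],280,140,80,60)]))
E
```

```text
-229.0 [0.01, 0.0115], -247.0 [0.0135, 0.0085], -265.0 [0.015, 0.004], -283.0 [0.0155, -0.0015], -301.0 [0.015, -0.0055], -319.0 [0.0115, -0.01], -337.0 [0.0085, -0.0135], -355.0 [0.004, -0.015], -373.0 [-0.0015, -0.0155], -391.0 [-0.0055, -0.015],
-409.0 [-0.01, -0.0115], -427.0 [-0.0135, -0.0085], -445.0 [-0.015, -0.004], -463.0 [-0.0155, 0.0015], -481.0 [-0.015, 0.0055], -499.0 [-0.0115, 0.01], -517.0 [-0.0085, 0.0135], -535.0 [-0.004, 0.015], -553.0 [0.0015, 0.0155], -571.0 [0.0055, 0.015],
```

View pics/c3.png

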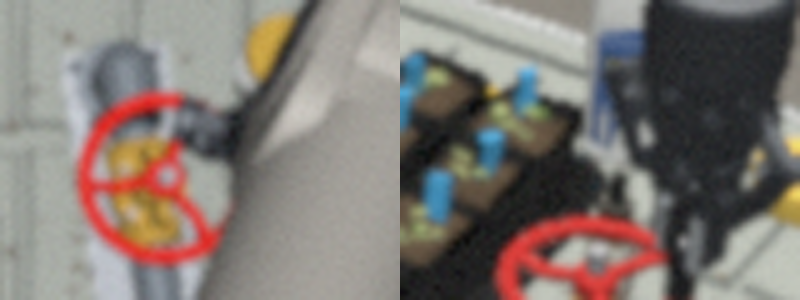

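The red wheel in the top crop shows spokes turned consistent with 234°, and the gripper is still on the knob at its right. I'll continue clockwise and read forces during motion.

Emit:
jog_arm([
  [-0.0155,0.0015,0,0,0,0,0],
  [-0.015,0.0055,0,0,0,0,0],
])

```text
t: 5.65
eef_pos: [0.5852, -0.23, 0.1936]
tool_rot: [0.003, 0.147, 0.989, -0.001]
contact_force: [5.7, 0.9, 4.1]
gripper_width: 0.176
grasp_force: 39.4
```

Emit:
jog_arm([
  [-0.0115,0.01,0,0,0,0,0],
])

```text
t: 5.75
eef_pos: [0.5731, -0.2203, 0.1936]
tool_rot: [0.003, 0.147, 0.989, -0.001]
contact_force: [5.0, -2.6, 4.1]
gripper_width: 0.183
grasp_force: 39.5
```

Emit:
jog_arm([
  [-0.0085,0.0135,0,0,0,0,0],
])

```text
t: 5.85
eef_pos: [0.5651, -0.2092, 0.194]
tool_rot: [0.004, 0.148, 0.989, -0.003]
contact_force: [15.1, -23.8, -0.4]
gripper_width: 0.178
grasp_force: 39.5
```

Emit:
jog_arm([
  [-0.004,0.015,0,0,0,0,0],
])

```text
t: 5.95
eef_pos: [0.5638, -0.2035, 0.1962]
tool_rot: [0.01, 0.15, 0.989, -0.009]
contact_force: [15.6, -46.8, -2.2]
gripper_width: 0.174
grasp_force: 39.2
```

Firm stop at about 157° below the x axis, after nut friction of around 5 N. I'll ease off, hold, release and rise.

Emit:
jog_arm([
  [0.003,-0.011,0,0,0,0,0],
  [0,0,0,0,0,0,0],
  [0,0,0,0,0,0,0],
  [0,0,0,0,0,0,0.5],
  [0,0,0,0,0,0,0.5],
  [0,0,0,0,0,0,0.5],
  [0,0,0,0,0,0,0.5],
  [0,0,0.04,0,0,0,0.6],
  [0,0,0.04,0,0,0,0.6],
  [0,0,0.04,0,0,0,0.6],
])

```text
t: 6.95
eef_pos: [0.5615, -0.2006, 0.3129]
tool_rot: [-0.001, 0.146, 0.989, 0.0]
contact_force: [1.5, -0.1, 0.5]
gripper_width: 0.599
grasp_force: 0.0
```

Emit:
jog_arm([
  [-0.0,0.04,0.02,0,0,0,0.6],
  [0,0.05,0,0,0,0,0.6],
  [0,0.05,0,0,0,0,0.6],
  [0,0.05,0,0,0,0,0.6],
  [0,0.05,0,0,0,0,0.6],
  [0,0.0,0,0,0,0,0.6],
])

```text
t: 7.55
eef_pos: [0.5611, 0.0487, 0.3312]
tool_rot: [-0.001, 0.14, 0.99, 0.002]
contact_force: [-0.6, 0.1, -0.5]
gripper_width: 0.596
grasp_force: 0.0
```

```bash
python3 - <<'E'
from h import *
t=snap('top');s=snap('scene')
f=lambda im,x,y,w,h:cv2.resize(im[y:y+h,x:x+w,::-1],(400,300),interpolation=cv2.INTER_CUBIC)
cv2.imwrite('pics/c4.png',np.vstack([np.hstack([f(t['img'],285,135,80,60),f(t['img'],285,200,80,60)]),np.hstack([f(s['img'],280,165,80,60),f(s['img'],250,210,80,60)])]))
print(bot.get_obs()['eef_pos'],proj(s,(.6105,-.186,.176)),proj(s,(.6105,-.186,.186)))
def ctr(c,lo,hi,roi):
    h=cv2.cvtColor(c['img'],cv2.COLOR_RGB2HSV);m=cv2.inRange(h,lo,hi);x,y,w,hh=roi
    mm=np.zeros_like(m);mm[y:y+hh,x:x+w]=m[y:y+hh,x:x+w]
    return max(cv2.findContours(mm,0,1)[0],key=cv2.contourArea)
e=cv2.fitEllipse(ctr(t,(95,80,60),(125,255,255),(290,195,70,65)));print(e,onplane(t,*e[0],.161))
E
```

```text
[0.56145789 0.04069472 0.3314986 ] [320.07771393 190.20514094] [320.38123882 187.39092455]
((326.3958740234375, 230.30357360839844), (37.400028228759766, 38.18690872192383), 140.7958221435547) [ 0.41951035 -0.20909438  0.161     ]
```

View pics/c4.png

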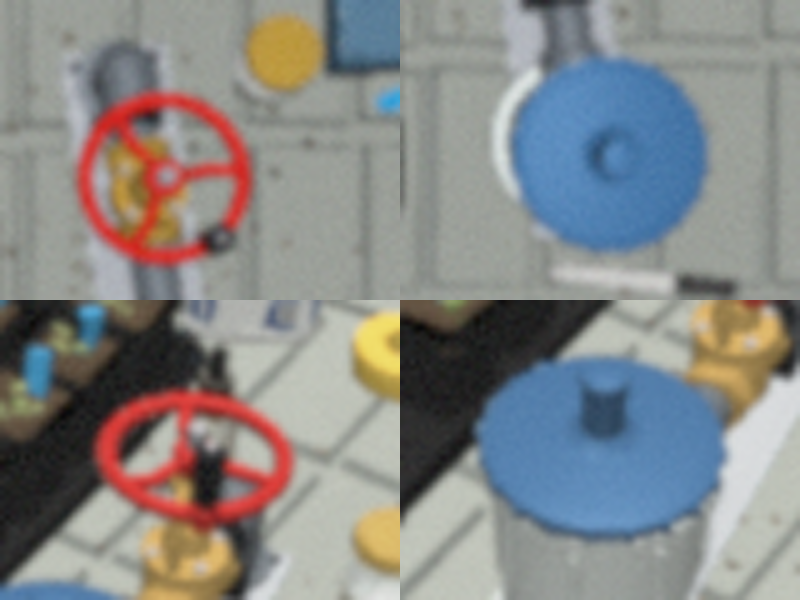

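The knob is at top (329,182). The stem top in the scene is near (320.5,192), which matches shut. The lid is home with its knob top at top view (328.6,230.4) and scene (290.6,225.6).

```bash
python3 - <<'E'
from h import *
t=snap('top');s=snap('scene')
print(tri(t,(328.6,230.4),s,(290.6,225.6)),onplane(t,328.6,230.4,.206),onplane(s,290.6,225.6,.206))
h=cv2.cvtColor(t['img'],cv2.COLOR_RGB2HSV)
for q in((370,208),(345,200),(398,180),(372,156),(388,175)): print(q,onplane(t,*q,0.0))
a=s['img'][120:300,330:470]
for p in((.565,-.37,0),(.504,-.37,0),(.565,-.431,0),(.626,-.37,0),(.565,-.309,0)):print(proj(t,p),proj(s,p))
E
```

```text
(array([ 0.42078381, -0.208669  ,  0.20053706]), np.float64(0.002074809986558835)) [ 0.42169228 -0.20863787  0.206     ] [ 0.41513971 -0.21077722  0.206     ]
(370, 208) [ 0.48691194 -0.38985305  0.        ]
(345, 200) [ 0.51647045 -0.30252186  0.        ]
(398, 180) [ 0.58464835 -0.49147445  0.        ]
(372, 156) [ 0.67173368 -0.40230863  0.        ]
(388, 175) [ 0.60298002 -0.45680104  0.        ]
[363.73518763 186.04910553] [364.98758661 271.27973596]
[364.22344388 203.24692072] [355.59359541 285.82138138]
[381.01971978 185.78909565] [386.00129286 281.42540867]
[363.24920505 168.93137596] [373.73899048 257.73279841]
[346.47856734 186.30869553] [345.04637444 261.65187642]
```

Emit:
jog_arm([
  [-0.02,-0.04,0,0,0,0,0.6],
  [-0.02,-0.04,0,0,0,0,0.6],
  [-0.02,-0.04,0,0,0,0,0.6],
  [-0.02,-0.04,0,0,0,0,0.6],
  [-0.02,-0.04,0,0,0,0,0.6],
  [-0.02,-0.04,0,0,0,0,0.6],
  [-0.021,-0.009,-0.02,0,0,0,0.6],
  [0,0,-0.03,0,0,0,0.6],
  [0,0,-0.02,0,0,0,0.6],
  [0,0,0,0,0,0,0.6],
])

```text
t: 8.75
eef_pos: [0.4182, -0.2112, 0.2598]
tool_rot: [-0.002, 0.149, 0.989, 0.0]
contact_force: [-0.8, 0.1, -0.4]
gripper_width: 0.604
grasp_force: 0.0
```

Emit:
jog_arm([
  [0,0,0,0,0,0,0.6],
  [0,0,0,0,0,0,0.6],
])

```text
t: 8.95
eef_pos: [0.4214, -0.2111, 0.2631]
tool_rot: [0.001, 0.147, 0.989, -0.0]
contact_force: [-0.4, 0.4, -0.0]
gripper_width: 0.603
grasp_force: 0.0
```

Emit:
jog_arm([
  [0,0.001,-0.025,0,0,0,0.6],
  [0,0,-0.025,0,0,0,0.6],
  [0,0,-0.02,0,0,0,0.6],
  [0,0,0,0,0,0,0.6],
  [0,0,0,0,0,0,0],
  [0,0,0,0,0,0,0],
  [0,0,0,0,0,0,0],
  [0,0,0,0,0,0,0],
  [0,0,0,0,0,0,0],
], newtons=60)

```text
t: 9.85
eef_pos: [0.422, -0.2098, 0.1937]
tool_rot: [0.002, 0.147, 0.989, 0.0]
contact_force: [-1.2, 0.9, 5.7]
gripper_width: 0.234
grasp_force: 58.6
```

Emit:
jog_arm([
  [0,0,0.02,0,0,0,0],
  [0,0,0.03,0,0,0,0],
  [0,0,0.03,0,0,0,0],
  [0,0,0.02,0,0,0,0],
  [0,0,0,0,0,0,0],
])

```text
t: 10.35
eef_pos: [0.4227, -0.2102, 0.2954]
tool_rot: [0.004, 0.147, 0.989, 0.0]
contact_force: [0.3, -0.3, -2.2]
gripper_width: 0.239
grasp_force: 58.8
```

Emit:
jog_arm([
  [0.022,-0.04,0,0,0,0,0],
  [0.03,-0.04,0,0,0,0,0],
  [0.03,-0.04,0,0,0,0,0],
  [0.03,-0.04,0,0,0,0,0],
  [0.03,0,-0.04,0,0,0,0],
  [0,0,-0.05,0,0,0,0],
  [0,0,-0.05,0,0,0,0],
  [0,0,-0.05,0,0,0,0],
  [0,0,-0.035,0,0,0,0],
  [0,0,0,0,0,0,0],
])

```text
t: 11.35
eef_pos: [0.5594, -0.3666, 0.061]
tool_rot: [-0.005, 0.147, 0.989, 0.002]
contact_force: [-0.3, -0.1, -1.1]
gripper_width: 0.238
grasp_force: 65.0
```

Emit:
jog_arm([
  [0,0,-0.008,0,0,0,0],
  [0,0,-0.005,0,0,0,0],
  [0,0,0,0,0,0,0],
])

```text
t: 11.65
eef_pos: [0.5639, -0.3705, 0.056]
tool_rot: [0.002, 0.147, 0.989, -0.001]
contact_force: [-0.7, 1.1, 0.2]
gripper_width: 0.239
grasp_force: 65.2
```

Emit:
jog_arm([
  [0,0,0,0,0,0,0.5],
  [0,0,0,0,0,0,0.5],
  [0,0,0,0,0,0,0.5],
  [0,0,0.04,0,0,0,0.5],
  [0,0,0.05,0,0,0,0.5],
  [0,0,0.05,0,0,0,0.5],
  [0,0.0,0.05,0,0,0,0.5],
  [0,0.04,0.05,0,0,0,0.5],
  [0,0.05,0.03,0,0,0,0.5],
  [0,0.05,0,0,0,0,0.5],
])

```text
t: 12.65
eef_pos: [0.5639, -0.2468, 0.3134]
tool_rot: [0.004, 0.149, 0.989, -0.001]
contact_force: [0.9, -0.4, -0.2]
gripper_width: 0.498
grasp_force: 0.0
```

Emit:
jog_arm([
  [0,0.05,0,0,0,0,0.5],
  [0,0.05,0,0,0,0,0.5],
  [0,0.05,0,0,0,0,0.5],
  [0,0.05,0,0,0,0,0.5],
  [0,0.05,0,0,0,0,0.5],
  [0,0.05,0,0,0,0,0.5],
  [0,0.05,0,0,0,0.1,0.5],
  [0,0.05,0,0,0,0.1,0.5],
  [-0.01,0.05,0,0,0,0.1,0.5],
  [-0.01,0.04,0,0,0,0.1,0.5],
])

```text
t: 13.65
eef_pos: [0.5421, 0.2471, 0.3088]
tool_rot: [0.0, -0.056, 0.998, 0.0]
contact_force: [0.3, 0.0, -0.3]
gripper_width: 0.498
grasp_force: 0.0
```

```bash
cat > det.py <<'E'
from h import *
def mask(c,lo,hi,roi):
    h=cv2.cvtColor(c['img'],cv2.COLOR_RGB2HSV);m=cv2.inRange(h,lo,hi);x,y,w,hh=roi
    mm=np.zeros_like(m);mm[y:y+hh,x:x+w]=m[y:y+hh,x:x+w];return mm
def axis(m):
    y,x=np.nonzero(m);P=np.c_[x,y].astype(float);c=P.mean(0);_,_,v=np.linalg.svd(P-c,full_matrices=False);return c,v[0]
TUB=np.array([.5065,.370]);YAW=.10
def tubf(p):
    d=np.array(p[:2])-TUB;c,s=np.cos(YAW),np.sin(YAW);return np.array([c*d[0]+s*d[1],-s*d[0]+c*d[1]])
def crop(c,x,y,w,h): return cv2.resize(c['img'][y:y+h,x:x+w,::-1],(400,300),interpolation=cv2.INTER_CUBIC)
E
python3 - <<'E'
from det import *
print(bot.get_obs()['eef_pos'],bot.get_obs()['tool_rot'])
t=snap('top');s=snap('scene')
for c,roi,nm in((t,(130,160,50,90),'top'),(s,(115,145,100,75),'scene')):
    m=mask(c,(5,150,120),(18,255,255),roi);ce,v=axis(m)
    a=onplane(c,*ce,.09);b=onplane(c,*(ce+10*v),.09);print(nm,'handle',ce,a,np.degrees(np.arctan((b-a)[1]/(b-a)[0])),tubf(a))
    m=mask(c,(35,60,30),(95,255,255),roi);r=cv2.minAreaRect(max(cv2.findContours(m,0,1)[0],key=cv2.contourArea));bp=cv2.boxPoints(r)
    print([onplane(c,*p,.04)[:2].round(4) for p in bp])
for u,v in((563,62),(588,62),(542,92),(565,92),(590,87)):
    p=onplane(t,105+(u-400)/3.333,160+v/3.333,.015);print('tab',p,tubf(p))
cv2.imwrite('pics/c5.png',np.hstack([crop(t,115,155,80,100)[:, :], crop(s,270,195,140,105)]))
E
```

```text
[0.54211494 0.24706846 0.30877662] [ 7.84632182e-05 -5.55721083e-02  9.98454590e-01  4.08464409e-04]det.py:6: RuntimeWarning: Mean of empty slice.
  y,x=np.nonzero(m);P=np.c_[x,y].astype(float);c=P.mean(0);_,_,v=np.linalg.svd(P-c,full_matrices=False);return c,v[0]
  ret = um.true_divide(
Traceback (most recent call last):
  File "det.py", line 6, in axis
    y,x=np.nonzero(m);P=np.c_[x,y].astype(float);c=P.mean(0);_,_,v=np.linalg.svd(P-c,full_matrices=False);return c,v[0]
                                                                                                                   ~^^^
IndexError: index 0 is out of bounds for axis 0 with size 0
```

```bash
python3 - <<'E'
from det import *
t=snap('top');s=snap('scene')
cv2.imwrite('pics/c5.png',np.hstack([crop(s,270,195,140,105),crop(t,285,135,140,105)]))
for c,n in((t,'top0'),(s,'scene0')): c['img']=cv2.imread(f'pics/{n}.png')[:,:,::-1].copy()
for c,roi,nm in((t,(130,160,50,90),'top'),(s,(115,145,100,75),'scene')):
    m=mask(c,(5,150,120),(18,255,255),roi);ce,v=axis(m)
    a=onplane(c,*ce,.09);b=onplane(c,*(ce+10*v),.09);print(nm,'handle',ce,a,np.degrees(np.arctan((b-a)[1]/(b-a)[0])),tubf(a))
    m=mask(c,(35,60,30),(95,255,255),roi);r=cv2.minAreaRect(max(cv2.findContours(m,0,1)[0],key=cv2.contourArea));bp=cv2.boxPoints(r)
    print([onplane(c,*p,.04)[:2].round(4) for p in bp])
# scoop floor / bowl (light grey) in top
h=cv2.cvtColor(t['img'],cv2.COLOR_RGB2HSV);m=mask(t,(0,0,150),(180,45,255),(147,206,22,33));r=cv2.minAreaRect(max(cv2.findContours(m,0,1)[0],key=cv2.contourArea))
print('bowl',r,[tubf(onplane(t,*p,.02)).round(4) for p in cv2.boxPoints(r)])
for u,v in((563,62),(588,62),(542,92),(565,92),(590,87)):
    p=onplane(t,105+(u-400)/3.333,160+v/3.333,.015);print('tab',p,tubf(p))
E
```

```text
top handle [152.61206897 223.93965517] [0.44408555 0.35658187 0.09      ] 4.6052328411397125 [-0.06344222 -0.00712005]
[array([0.6216, 0.429 ]), array([0.6316, 0.3285]), array([0.3924, 0.3013]), array([0.3823, 0.4007])]
scene handle [149.67213115 178.48360656] [0.44342987 0.35336807 0.09      ] 4.952055973448098 [-0.06441546 -0.01025233]
[array([0.3838, 0.4032]), array([0.6743, 0.4342]), array([0.6165, 0.3082]), array([0.3493, 0.2945])]
bowl ((161.97491455078125, 221.8076171875), (27.894147872924805, 12.502787590026855), 82.56858825683594) [array([-0.0114,  0.0036]), array([-0.0107, -0.0406]), array([-0.1086, -0.0434]), array([-0.1093,  0.0006])]
tab [0.60185092 0.37411161 0.015     ] [ 0.09528504 -0.00542813]
tab [0.60143602 0.34735824 0.015     ] [ 0.09220133 -0.03200644]
tab [0.5701862  0.39656739 0.015     ] [0.06602035 0.02007666]
tab [0.56981561 0.3719684  0.015     ] [ 0.0631958  -0.00436245]
tab [0.57473926 0.34524426 0.015     ] [ 0.0654269  -0.03144463]
```

View pics/c5.png

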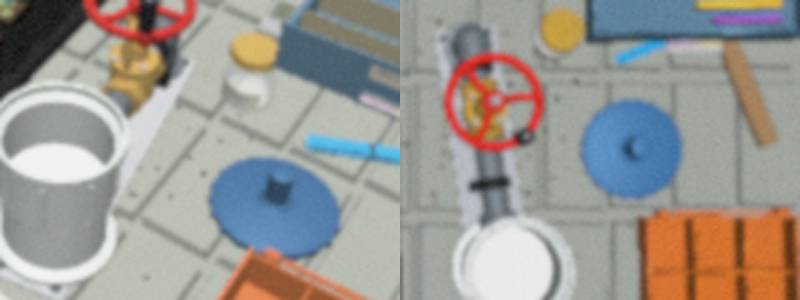

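The lid lies on the bench and the feeder is open. Now to the scoop.

Emit:
jog_arm([
  [-0.03,0.035,0,0,0,0,0.55],
  [-0.03,0.035,0,0,0,0,0.55],
  [-0.037,0.04,0,0,0,0,0.55],
  [0,0,-0.05,0,0,0,0.55],
  [0,0,-0.05,0,0,0,0.55],
  [0,0,-0.05,0,0,0,0.55],
  [0,0,0,0,0,0,0.55],
  [0,0,0,0,0,0,0.55],
], newtons=100)

```text
t: 14.65
eef_pos: [0.4501, 0.3492, 0.1595]
tool_rot: [-0.0, -0.051, 0.999, -0.001]
contact_force: [0.0, -0.5, 0.6]
gripper_width: 0.554
grasp_force: 0.0
```

```bash
python3 - <<'E'
from det import *
t=snap('top');s=snap('scene')
cv2.imwrite('pics/c6.png',np.hstack([crop(s,115,130,100,75),crop(t,115,165,100,75)]))
print(bot.get_obs()['eef_pos'],bot.get_obs()['q'])
E
```

```text
[0.4513164  0.35097403 0.16167465] [-1.00198547  0.39435683  0.29430764  1.89566203 -0.14657671  0.86751433
  1.03961391]
```

View pics/c6.png

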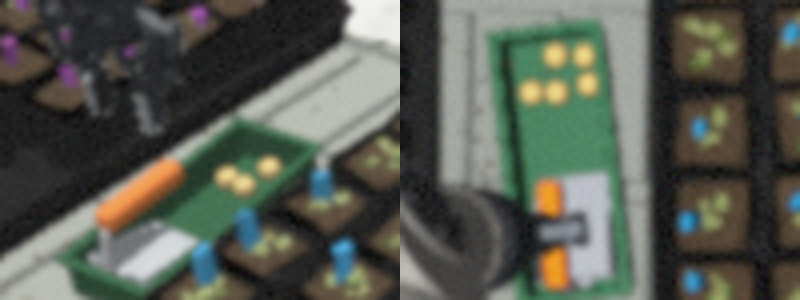

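Emit:
jog_arm([
  [-0.006,0.006,0,0,0,0,0.55],
  [0,0,-0.025,0,0,0,0.55],
  [0,0,-0.025,0,0,0,0.55],
  [0,0,-0.022,0,0,0,0.55],
  [0,0,0,0,0,0,0.55],
  [0,0,0,0,0,0,0.0],
  [0,0,0,0,0,0,0.0],
  [0,0,0,0,0,0,0.0],
  [0,0,0,0,0,0,0.0],
  [0,0,0,0,0,0,0],
], newtons=100)

```text
t: 15.75
eef_pos: [0.4443, 0.3579, 0.0891]
tool_rot: [0.001, -0.053, 0.999, 0.002]
contact_force: [-0.1, -0.0, 7.2]
gripper_width: 0.194
grasp_force: 98.4
```

Emit:
jog_arm([
  [0.01,0.001,-0.001,0,0,0,0],
  [0.01,0.001,0,0,0,0,0],
  [0.01,0.001,0,0,0,0,0],
  [0.01,0.001,0,0,0,0,0],
  [0.01,0.001,0,0,0,0,0],
  [0.01,0.001,0,0,0,0,0],
  [0,0,0,0,0,0,0],
])

```text
t: 16.45
eef_pos: [0.5067, 0.3642, 0.0891]
tool_rot: [0.003, -0.052, 0.999, 0.002]
contact_force: [2.2, 0.2, 8.7]
gripper_width: 0.191
grasp_force: 99.1
```

Emit:
jog_arm([
  [0.008,0.001,0,0,0,0,0],
  [0.008,0.001,0,0,0,0,0],
  [0.008,0,0,0,0,0,0],
  [0.008,0.001,0,0,0,0,0],
  [0.008,0.001,0,0,0,0,0],
  [0,0,0,0,0,0,0],
])

```text
t: 17.05
eef_pos: [0.5462, 0.3679, 0.0891]
tool_rot: [0.003, -0.052, 0.999, 0.002]
contact_force: [-0.1, 0.1, 8.6]
gripper_width: 0.195
grasp_force: 99.1
```

```bash
python3 - <<'E'
from det import *
t=snap('top');s=snap('scene')
cv2.imwrite('pics/c7.png',np.hstack([crop(s,125,130,80,60),crop(t,115,155,80,60)]))
print(bot.get_obs()['eef_pos'])
E
```

```text
[0.54569384 0.36798269 0.08908345]
```

View pics/c7.png

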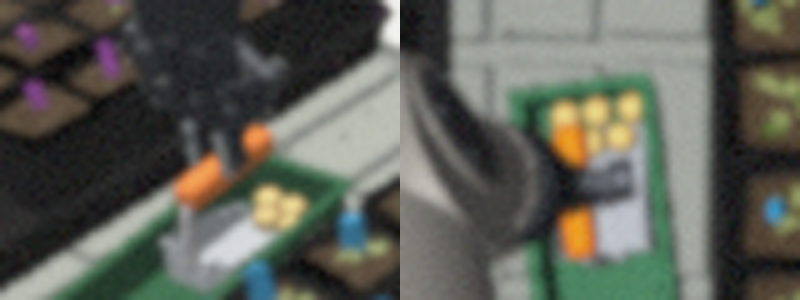

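The tablets lie in two rows against the end wall, three behind and two in front. Pushing under them slowly.

Emit:
jog_arm([
  [0.004,0.0005,0,0,0,0,0],
  [0.004,0.0005,0,0,0,0,0],
  [0,0,0,0,0,0,0],
])

```text
t: 17.45
eef_pos: [0.5532, 0.3691, 0.0891]
tool_rot: [0.002, -0.052, 0.999, 0.002]
contact_force: [-0.5, 0.7, 9.2]
gripper_width: 0.193
grasp_force: 99.1
```

Emit:
jog_arm([
  [0.004,0.0005,0,0,0,0,0],
  [0.004,0.0005,0,0,0,0,0],
  [0,0,0,0,0,0,0],
])

```text
t: 17.75
eef_pos: [0.5614, 0.37, 0.0891]
tool_rot: [0.002, -0.052, 0.999, 0.002]
contact_force: [0.1, 0.1, 8.0]
gripper_width: 0.193
grasp_force: 99.0
```

Emit:
jog_arm([
  [0.003,0,0,0,0,0,0],
  [0.003,0.0005,0,0,0,0,0],
  [0,0,0,0,0,0,0],
])

```text
t: 18.05
eef_pos: [0.5663, 0.3704, 0.0891]
tool_rot: [0.001, -0.053, 0.999, 0.001]
contact_force: [-2.3, -0.9, 10.4]
gripper_width: 0.197
grasp_force: 99.3
```

```bash
python3 - <<'E'
from det import *
t=snap('top');s=snap('scene')
cv2.imwrite('pics/c8.png',np.hstack([crop(s,125,130,80,60),crop(t,115,155,80,60)]))
print(bot.get_obs()['eef_pos'])
E
```

```text
[0.56631497 0.37046209 0.08910166]
```

View pics/c8.png

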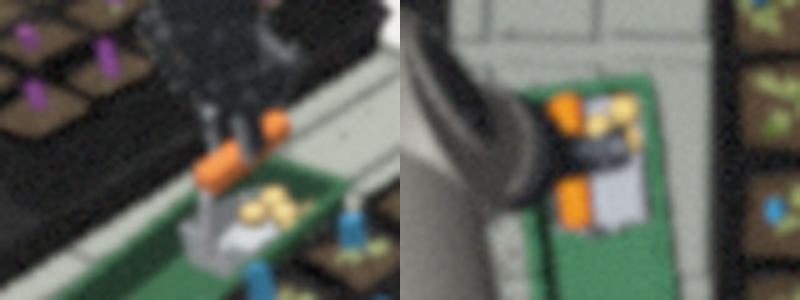

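Tablets are on the scoop floor; one in the corner (top crop 625,105) may not be in yet. A few mm more, then tilt the nose up.

Emit:
jog_arm([
  [0.003,0.0005,0,0,0,0,0],
  [0.003,0,0,0,0,0,0],
  [0,0,0,0,0,0,0],
])

```text
t: 18.45
eef_pos: [0.5682, 0.3708, 0.0899]
tool_rot: [-0.003, -0.053, 0.999, 0.001]
contact_force: [-17.3, -5.8, 26.4]
gripper_width: 0.194
grasp_force: 101.3
```

Emit:
jog_arm([
  [0.002,0,0,0,0,0,0],
  [0,0,0,0,0,0,0],
])

```text
t: 18.65
eef_pos: [0.5691, 0.3709, 0.0903]
tool_rot: [-0.004, -0.054, 0.999, 0.001]
contact_force: [-21.3, -5.8, 32.0]
gripper_width: 0.195
grasp_force: 101.9
```

Emit:
jog_arm([
  [-0.006,0,0,0,0,0,0],
  [-0.009,-0.001,0.006,0.01,-0.1,0,0],
  [-0.009,-0.001,0.007,0.01,-0.1,0,0],
  [-0.009,-0.001,0.008,0.01,-0.1,0,0],
  [-0.009,-0.001,0.008,0.01,-0.1,0,0],
  [0,0,0.02,0,0,0,0],
  [0,0,0.02,0,0,0,0],
  [0,0,0.02,0,0,0,0],
  [0,0,0.02,0,0,0,0],
  [0,0,0,0,0,0,0],
])

```text
t: 19.65
eef_pos: [0.5324, 0.3669, 0.1983]
tool_rot: [0.201, -0.051, 0.978, 0.012]
contact_force: [0.7, 0.2, -1.1]
gripper_width: 0.196
grasp_force: 98.4
```

Emit:
jog_arm([
  [0,0,0.03,0,0,0,0],
  [0,0,0.03,0,0,0,0],
  [0,0,0,0,0,0,0],
  [0,0,0,0,0,0,0],
])

```text
t: 20.05
eef_pos: [0.5307, 0.3655, 0.2542]
tool_rot: [0.199, -0.051, 0.979, 0.01]
contact_force: [0.3, -0.7, -2.6]
gripper_width: 0.194
grasp_force: 98.5
```

```bash
python3 - <<'E'
from det import *
t=snap('top');s=snap('scene')
cv2.imwrite('pics/c9.png',np.hstack([crop(s,125,100,100,75),crop(t,115,155,80,60)]))
o=bot.get_obs();print(o['eef_pos'],o['q'],o['contact_force'])
E
```

```text
[0.53005916 0.36493825 0.25283622] [-1.34657228  0.28777465  0.62507166  1.92585793  0.12628235  0.66696444
  0.82128716] [ 0.06486177  0.19547412 -1.92924257]
```

View pics/c9.png

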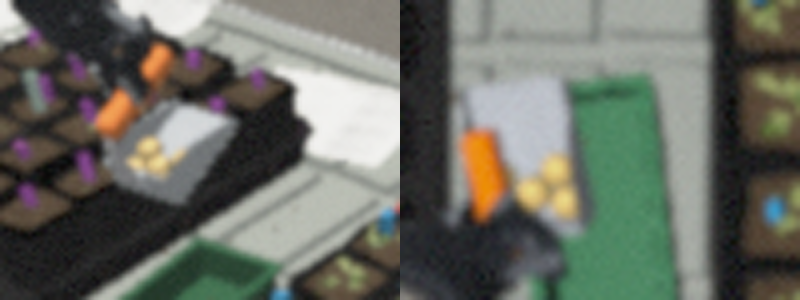

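The picture shows four or five tablets lying in the back of the tilted bowl, and the tub's far end is empty. Now I'll swing to the feeder, turning the nose toward -y for the pour.

Emit:
jog_arm([
  [0,0,0.03,0,0,0,0],
  [0,-0.01,0.03,0,0,-0.06,0],
  [-0.005,-0.03,0.02,0,0,-0.12,0],
  [-0.01,-0.04,0,0,0,-0.13,0],
  [-0.01,-0.04,0,0,0,-0.13,0],
  [-0.01,-0.04,0,0,0,-0.13,0],
  [-0.01,-0.04,0,0,0,-0.13,0],
  [-0.01,-0.04,0,0,0,-0.13,0],
  [-0.01,-0.04,0,0,0,-0.13,0],
  [-0.01,-0.04,0,0,0,-0.13,0],
])

```text
t: 21.15
eef_pos: [0.4548, 0.0441, 0.3335]
tool_rot: [0.175, 0.465, 0.862, -0.096]
contact_force: [0.5, -1.0, -1.9]
gripper_width: 0.197
grasp_force: 98.6
```

```bash
cat > st.py <<'E'
from det import *
o=bot.get_obs();R=rot(o['tool_rot']);print('t',o['t'],'p',o['eef_pos'].round(4),'toolz',R[:,2].round(3),'tooly',R[:,1].round(3),'q',o['q'].round(2),'F',o['contact_force'].round(1),'g',round(o['gripper_width'],3),round(o['grasp_force'],1))
E
python3 - <<'E'
import st
from det import *
t=snap('top')
m=mask(t,(12,90,120),(32,255,255),(125,150,55,95));n,_,S,C=cv2.connectedComponentsWithStats(m)
print('yellow in tub area',[(s[4],c.round(1)) for s,c in zip(S[1:],C[1:]) if s[4]>3])
g=cv2.medianBlur(cv2.cvtColor(t['img'],cv2.COLOR_RGB2GRAY),3)
w=mask(t,(0,0,205),(180,30,255),(295,195,65,70));
for c in cv2.findContours(w,0,1)[0]:
    if cv2.contourArea(c)>150: e=cv2.fitEllipse(c);print('feeder',e,onplane(t,*e[0],.15),onplane(t,*e[0],.078))
E
```

```text
t 21.15 p [0.4548 0.0441 0.3335] toolz [ 0.212 -0.329 -0.92 ] tooly [ 0.836  0.549 -0.004] q [-1.41 -0.14  0.83  2.08  0.54  1.22 -0.21] F [ 0.5 -1.  -1.9] g 0.197 98.6
yellow in tub area []
feeder ((324.1481018066406, 229.49661254882812), (36.32609176635742, 40.57044982910156), 105.7382583618164) [ 0.42150573 -0.20382336  0.15      ] [ 0.41757142 -0.2146816   0.078     ]
```

Emit:
jog_arm([
  [-0.007,-0.035,0,0,0,-0.13,0],
  [-0.007,-0.035,0,0,0,-0.13,0],
  [-0.007,-0.035,0,0,0,-0.13,0],
  [-0.006,-0.035,-0.01,0,0,-0.13,0],
  [-0.005,-0.02,-0.02,0,0,-0.06,0],
  [0,0,-0.02,0,0,0,0],
  [0,0,0,0,0,0,0],
  [0,0,0,0,0,0,0],
])

```text
t: 22.0
eef_pos: [0.4239, -0.1142, 0.2847]
tool_rot: [0.141, 0.69, 0.695, -0.142]
contact_force: [0.3, -0.3, -0.9]
gripper_width: 0.195
grasp_force: 98.7
```

```bash
python3 st.py
```

```text
t 22.0 p [ 0.4239 -0.1142  0.2847] toolz [-0.001 -0.393 -0.92 ] tooly [ 1.     0.006 -0.003] q [-1.23 -0.04  1.06  2.13  0.48  1.15 -0.39] F [ 0.3 -0.3 -0.9] g 0.195 98.7
```

```bash
python3 -c "
import numpy as np
p=None
for i,th in enumerate(np.arange(-.404,1.2,.13)):
  lz=.172-.012*min(1,i/6); ly=-.199
  q=np.array([ly+.05*np.cos(th)-.086*np.sin(th),lz+.05*np.sin(th)+.086*np.cos(th)])
  print(round(th,3),q.round(4),(q-p).round(4) if p is not None else '');p=q"
```

```text
-0.404 [-0.1192  0.2314] 
-0.274 [-0.1276  0.2393] [-0.0084  0.0078]
-0.144 [-0.1372  0.2459] [-0.0096  0.0067]
-0.014 [-0.1478  0.2513] [-0.0106  0.0054]
0.116 [-0.1593  0.2552] [-0.0115  0.0039]
0.246 [-0.1714  0.2576] [-0.0122  0.0024]
0.376 [-0.1841  0.2584] [-0.0126  0.0008]
0.506 [-0.1969  0.2595] [-0.0129  0.0011]
0.636 [-0.2099  0.2589] [-0.0129 -0.0006]
0.766 [-0.2226  0.2566] [-0.0127 -0.0022]
0.896 [-0.2349  0.2528] [-0.0123 -0.0039]
1.026 [-0.2466  0.2473] [-0.0117 -0.0054]
1.156 [-0.2576  0.2404] [-0.0109 -0.0069]
```

Emit:
jog_arm([
  [-0.002,-0.005,-0.025,0,0,0,0],
  [0,0,-0.025,0,0,0,0],
  [0,-0.0085,0.008,0.13,0,0,0],
  [0,-0.0095,0.0065,0.13,0,0,0],
  [0,-0.0105,0.0055,0.13,0,0,0],
  [0,0,0,0,0,0,0],
  [0,0,0,0,0,0,0],
])

```text
t: 22.7
eef_pos: [0.4213, -0.1461, 0.2536]
tool_rot: [0.012, 0.706, 0.708, -0.015]
contact_force: [-0.5, 0.1, -2.1]
gripper_width: 0.19
grasp_force: 98.8
```

```bash
python3 - <<'E'
import st
from det import *
t=snap('top');s=snap('scene')
print('lip exp', proj(t,(.421,-.199,.162)),proj(s,(.421,-.199,.162)))
cv2.imwrite('pics/c10.png',np.hstack([crop(s,235,170,120,90),crop(t,285,175,80,60)]))
E
```

```text
t 22.7 p [ 0.4213 -0.1461  0.2536] toolz [-0.005 -0.038 -0.999] tooly [ 1.     0.004 -0.005] q [-0.95  0.07  1.2   2.11 -0.04  1.    0.28] F [-0.5  0.1 -2.1] g 0.19 98.8
lip exp [323.18687619 229.8834479 ] [287.22279396 235.16290234]
```

View pics/c10.png

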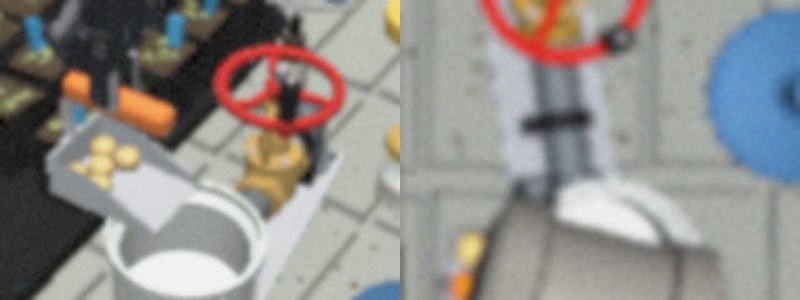

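The nose (crop about 185,210) is over the mouth and the tablets are in the back of the bowl. Pouring.

Emit:
jog_arm([
  [0,-0.0115,0.004,0.13,0,0,0],
  [0,-0.012,0.0025,0.13,0,0,0],
  [0,-0.0125,0.001,0.13,0,0,0],
  [0,0,0,0,0,0,0],
])

```text
t: 23.2
eef_pos: [0.4163, -0.1792, 0.2584]
tool_rot: [-0.103, 0.702, 0.698, 0.089]
contact_force: [-0.6, -0.0, -2.5]
gripper_width: 0.194
grasp_force: 98.8
```

```bash
python3 st.py
```

```text
t 23.2 p [ 0.4163 -0.1792  0.2584] toolz [-0.018  0.27  -0.963] tooly [ 1.    -0.003 -0.02 ] q [-0.46  0.28  1.09  2.   -0.49  1.24  0.85] F [-0.6 -0.  -2.5] g 0.194 98.8
```

Emit:
jog_arm([
  [0,-0.013,0.001,0.13,0,0,0],
  [0,-0.013,0,0.13,0,0,0],
  [0,-0.0125,-0.002,0.13,0,0,0],
  [0,0,0,0,0,0,0],
  [0,0,0,0,0,0,0],
  [0,0,0,0,0,0,0],
])

```text
t: 23.8
eef_pos: [0.4185, -0.2093, 0.2581]
tool_rot: [-0.233, 0.666, 0.674, 0.219]
contact_force: [0.0, 0.2, -0.7]
gripper_width: 0.192
grasp_force: 99.0
```

```bash
cat > yel.py <<'E'
from det import *
def yel(c,roi):
    m=mask(c,(12,90,110),(32,255,255),roi);n,_,S,C=cv2.connectedComponentsWithStats(m)
    return [(int(s[4]),c.round(1).tolist()) for s,c in zip(S[1:],C[1:]) if s[4]>3]
E
python3 - <<'E'
import st
from yel import *
t=snap('top');s=snap('scene')
print('scene',yel(s,(240,180,80,90)));print('top',yel(t,(290,195,70,70)))
E
```

```text
t 23.8 p [ 0.4185 -0.2093  0.2581] toolz [-0.023  0.606 -0.796] tooly [ 1.     0.017 -0.016] q [-0.01  0.52  0.91  1.85 -0.74  1.61  1.19] F [ 0.   0.2 -0.7] g 0.192 99.0
scene [(86, [283.6, 198.6]), (7, [316.3, 203.6]), (197, [314.4, 219.4]), (65, [299.4, 217.5]), (17, [288.2, 245.4])]
top [(11, [317.5, 218.8]), (17, [332.0, 221.5]), (98, [331.4, 233.3])]
```

Emit:
jog_arm([
  [0,-0.012,-0.001,0.12,0,0,0],
  [0,-0.012,-0.002,0.12,0,0,0],
  [0,0,0,0,0,0,0],
  [0,0,0,0,0,0,0],
  [0,0,0,0,0,0,0],
])

```text
t: 24.4
eef_pos: [0.4185, -0.2342, 0.2558]
tool_rot: [-0.31, 0.634, 0.643, 0.298]
contact_force: [-0.7, -0.2, -1.3]
gripper_width: 0.195
grasp_force: 99.0
```

```bash
python3 - <<'E'
import st
from yel import *
t=snap('top');s=snap('scene')
print('scene',yel(s,(240,180,80,90)));print('top',yel(t,(290,195,70,70)))
cv2.imwrite('pics/c11.png',np.hstack([crop(s,245,175,100,75),crop(t,290,200,72,54)]))
E
```

```text
t 24.4 p [ 0.4185 -0.2342  0.2558] toolz [-0.021  0.777 -0.63 ] tooly [ 1.     0.018 -0.01 ] q [ 0.21  0.67  0.81  1.75 -0.81  1.84  1.3 ] F [-0.7 -0.2 -1.3] g 0.195 99.0
scene [(70, [294.0, 201.7]), (72, [311.5, 225.8])]
top [(128, [335.0, 231.3])]
```

View pics/c11.png

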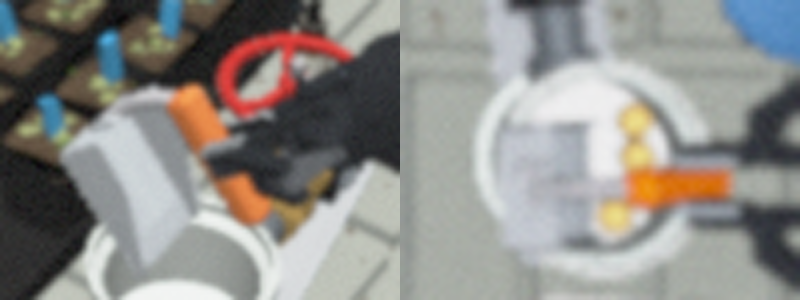

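The bowl is empty and tablets lie in the feeder (top crop 635,120–615,215). Now backing off: rise and level.

Emit:
jog_arm([
  [0,0.006,0.015,-0.12,0,0,0],
  [0,0.01,0.02,-0.13,0,0,0],
  [0,0.015,0.02,-0.13,0,0,0],
  [0,0.02,0.015,-0.13,0,0,0],
  [0,0.02,0.01,-0.13,0,0,0],
  [0,0.02,0,-0.13,0,0,0],
  [0,0.02,0,-0.1,0,0,0],
  [0,0.01,0,0,0,0,0],
  [0,0,0,0,0,0,0],
])

```text
t: 25.4
eef_pos: [0.4141, -0.1271, 0.331]
tool_rot: [-0.059, 0.703, 0.708, 0.033]
contact_force: [0.4, -1.4, -2.0]
gripper_width: 0.193
grasp_force: 98.9
```

```bash
python3 - <<'E'
import st
from yel import *
t=snap('top');s=snap('scene')
print('scene',yel(s,(240,180,80,90)));print('top',yel(t,(290,195,70,70)),yel(t,(125,150,55,95)))
cv2.imwrite('pics/x12.png',np.hstack([crop(s,245,175,100,75),crop(t,290,200,72,54)]))
E
```

```text
t 25.4 p [ 0.4141 -0.1271  0.331 ] toolz [-0.037  0.13  -0.991] tooly [ 0.999  0.01  -0.036] q [-0.83 -0.05  1.08  1.97 -0.08  1.26  0.28] F [ 0.4 -1.4 -2. ] g 0.193 98.9
scene [(12, [274.0, 180.5]), (9, [278.2, 183.3]), (18, [316.1, 202.1]), (198, [314.4, 219.4])]
top [(75, [297.9, 236.7])] []
```

Emit:
jog_arm([
  [0,0.02,0,-0.1,-0.03,0,0],
  [0,0.03,0,-0.02,0,0.12,0],
  [0.01,0.04,0,0,0,0.12,0],
  [0.01,0.04,0,0,0,0.12,0],
  [0.01,0.04,0,0,0,0.12,0],
  [0.01,0.04,0,0,0,0.12,0],
  [0.01,0.04,0,0,0,0.12,0],
  [0,0.04,0,0,0,0.12,0],
  [0,0.04,0,0,0,0.12,0],
  [0,0.04,0,0,0,0.12,0],
])

```text
t: 26.5
eef_pos: [0.4648, 0.2369, 0.3296]
tool_rot: [-0.011, 0.243, 0.97, -0.006]
contact_force: [0.3, -0.8, -0.6]
gripper_width: 0.192
grasp_force: 99.0
```

Emit:
jog_arm([
  [0,0.04,0,0,0,0.12,0],
  [0,0.04,0,0,0,0.12,0],
  [0,0.03,0,0,0,0.12,0],
  [0,0.01,0,0,0,0.12,0],
  [0,0,0,0,0,0.09,0],
  [0,0,0,0,0,0,0],
  [0,0,0,0,0,0,0],
])

```text
t: 27.2
eef_pos: [0.465, 0.3556, 0.3297]
tool_rot: [-0.009, -0.037, 0.999, -0.009]
contact_force: [-0.1, -0.2, -0.5]
gripper_width: 0.192
grasp_force: 98.9
```

```bash
python3 - <<'E'
import st
from yel import *
t=snap('top');s=snap('scene')
print('top',yel(t,(300,205,55,50)));print('scene',yel(s,(265,228,50,50)))
w=mask(t,(0,0,205),(180,30,255),(295,195,65,70));
for c in cv2.findContours(w,0,1)[0]:
    if cv2.contourArea(c)>150: e=cv2.fitEllipse(c);print('feeder',e,onplane(t,*e[0],.15),onplane(t,*e[0],.078))
m=mask(t,(100,130,60),(125,255,255),(335,150,65,60));e=cv2.fitEllipse(max(cv2.findContours(m,0,1)[0],key=cv2.contourArea));print('lid',e,onplane(t,*e[0],.025))
cv2.imwrite('pics/x13.png',np.hstack([crop(s,245,215,80,60),crop(t,290,200,72,54)]))
for p in ((.421,-.208,.15),(.421,-.208,.085)): print(proj(t,p))
E
```

```text
t 27.2 p [0.465  0.3556 0.3297] toolz [-0.017 -0.018 -1.   ] tooly [-0.073  0.997 -0.017] q [-1.2   0.29  0.56  1.66 -0.16  1.26  1.04] F [-0.1 -0.2 -0.5] g 0.192 98.9
top [(37, [332.2, 224.4]), (14, [319.5, 228.3]), (17, [334.8, 233.8]), (13, [328.4, 238.4])]
scene []
feeder ((324.2127990722656, 229.552001953125), (36.609619140625, 40.795902252197266), 107.42798614501953) [ 0.42132951 -0.20402237  0.15      ] [ 0.41738479 -0.21489237  0.078     ]
lid ((363.7682800292969, 193.68719482421875), (31.422618865966797, 32.18164825439453), 115.45578002929688) [ 0.53697301 -0.36297136  0.025     ]
[325.48269219 229.64060958]
[322.42555039 228.59646609]
```

Lid blob has shifted to (.537,-.363), so it has been knocked; I'll re-measure it later. First, setting the scoop down.

Emit:
jog_arm([
  [-0.005,0.006,-0.04,0.018,-0.017,0.03,0],
  [0,0,-0.04,0,0,0,0],
  [0,0,-0.04,0,0,0,0],
  [0,0,-0.04,0,0,0,0],
  [0,0,-0.03,0,0,0,0],
  [0,0,-0.02,0,0,0,0],
  [0,0,0,0,0,0,0],
  [0,0,0,0,0,0,0],
])

```text
t: 28.1
eef_pos: [0.4593, 0.3631, 0.1208]
tool_rot: [0.0, -0.054, 0.999, 0.0]
contact_force: [0.3, 0.4, -1.2]
gripper_width: 0.191
grasp_force: 98.8
```

```bash
python3 - <<'E'
import st
from det import *
print(tubf(bot.get_obs()['eef_pos']))
t=snap('top');s=snap('scene')
cv2.imwrite('pics/c14.png',np.vstack([np.hstack([crop(s,125,140,80,60),crop(t,115,155,100,75)]),np.hstack([crop(s,245,200,150,112),crop(t,300,155,110,82)])]))
E
```

```text
t 28.1 p [0.4593 0.3631 0.1208] toolz [ 0.001  0.    -1.   ] tooly [-0.107  0.994  0.   ] q [-1.13  0.5   0.46  1.9  -0.3   0.81  1.17] F [ 0.3  0.4 -1.2] g 0.191 98.8
[-0.04766586 -0.00217148]
```

View pics/c14.png

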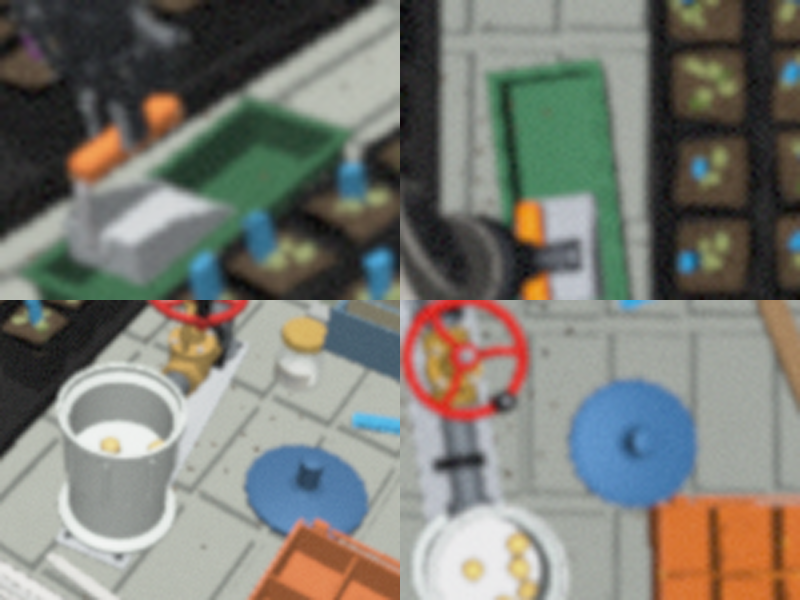

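The scoop is over the tub and the tub is empty. Five tablets are in the feeder and the lid stands level on the bench with its knob at top (366,193.8). Setting the scoop down.

Emit:
jog_arm([
  [0,0,-0.015,0,0,0,0],
  [0,0,-0.01,0,0,0,0],
  [0,0,-0.005,0,0,0,0],
  [0,0,0,0,0,0,0],
])

```text
t: 28.6
eef_pos: [0.4586, 0.3631, 0.0896]
tool_rot: [-0.0, -0.054, 0.999, -0.0]
contact_force: [0.8, -0.6, -1.6]
gripper_width: 0.192
grasp_force: 98.9
```

Emit:
jog_arm([
  [0,0,-0.002,0,0,0,0],
  [0,0,0,0,0,0,0],
])

```text
t: 28.8
eef_pos: [0.4595, 0.3638, 0.0891]
tool_rot: [0.001, -0.054, 0.999, 0.001]
contact_force: [-1.3, -1.2, 4.9]
gripper_width: 0.197
grasp_force: 99.7
```

Contact. Release, rise, and go to the lid while turning the hand back.

Emit:
jog_arm([
  [0,0,0,0,0,0,0.4],
  [0,0,0,0,0,0,0.5],
  [0,0,0,0,0,0,0.5],
  [0,0,0.02,0,0,0,0.5],
  [0,0,0.04,0,0,0,0.5],
  [0,0,0.05,0,0,0,0.5],
  [0,0,0.05,0,0,0,0.5],
  [0,-0.01,0.05,0,0,0,0.5],
  [0.01,-0.04,0.03,0,0,-0.1,0.5],
  [0.01,-0.05,0,0,0,-0.1,0.5],
])

```text
t: 29.8
eef_pos: [0.4802, 0.2671, 0.3312]
tool_rot: [0.003, 0.045, 0.999, 0.003]
contact_force: [0.9, -0.4, -0.6]
gripper_width: 0.496
grasp_force: 0.0
```

Emit:
jog_arm([
  [0.01,-0.048,0,0,0,-0.1,0.5],
  [0.01,-0.048,0,0,0,-0.1,0.5],
  [0.01,-0.048,0,0,0,0,0.5],
  [0.01,-0.048,0,0,0,0,0.5],
  [0,-0.048,0,0,0,0,0.5],
  [0,-0.048,0,0,0,0,0.5],
  [0,0,0,0,0,0,0.5],
  [0,0,0,0,0,0,0.5],
])

```text
t: 30.6
eef_pos: [0.5181, -0.0239, 0.3267]
tool_rot: [0.0, 0.147, 0.989, 0.0]
contact_force: [0.3, 0.5, -0.4]
gripper_width: 0.5
grasp_force: 0.0
```

```bash
cat > lid.py <<'E'
from det import *
def lid(c,roi,z):
    m=mask(c,(95,100,50),(125,255,255),roi);m=cv2.morphologyEx(m,cv2.MORPH_OPEN,np.ones((3,3),np.uint8))
    k=max(cv2.findContours(m,0,1)[0],key=cv2.contourArea);e=cv2.fitEllipse(cv2.convexHull(k));return e,onplane(c,*e[0],z)
E
python3 - <<'E'
import st
from lid import *
t=snap('top');s=snap('scene')
print(lid(t,(335,160,60,60),.02));print(lid(s,(325,235,70,70),.022))
print(onplane(t,366,193.8,.07))
u=(245+(310-0)*.375,200+(465-300)*.3733);print(u,onplane(s,*u,.07),tri(t,(366,193.8),s,u))
a=t['img'];m=mask(t,(95,100,50),(125,255,255),(335,160,60,60))
for c,roi,nm in((t,(130,160,50,90),'top'),(s,(115,145,100,75),'scene')):
    mm=mask(c,(5,150,120),(18,255,255),roi)
    if mm.any(): ce,v=axis(mm);p=onplane(c,*ce,.09);print(nm,p,tubf(p))
E
```

```text
t 30.6 p [ 0.5181 -0.0239  0.3267] toolz [ 0.001  0.001 -1.   ] tooly [0.29  0.957 0.001] q [-0.81  0.16  0.84  1.85 -0.13  1.19  1.35] F [ 0.3  0.5 -0.4] g 0.5 0.0
(((363.67095947265625, 193.69833374023438), (33.614837646484375, 34.298179626464844), 109.08147430419922), array([ 0.53712095, -0.36390815,  0.02      ]))
(((359.4992370605469, 271.87615966796875), (33.3962516784668, 45.18206787109375), 107.97429656982422), array([ 0.5355512 , -0.36341566,  0.022     ]))
[ 0.53484635 -0.35894326  0.07      ]
(361.25, 261.5945) [ 0.52919155 -0.36357317  0.07      ] (array([ 0.5353884 , -0.36136506,  0.06263494]), np.float64(0.0011100266981063402))
top [0.46105553 0.3638398  0.09      ] [-0.04583243 -0.00159255]
scene [0.46064479 0.36281538 0.09      ] [-0.04634339 -0.00257085]
```

The scoop stands in the tub at (-.046,-.002) in the tub frame. Now to the lid at (.536,-.362).

Emit:
jog_arm([
  [0.002,-0.045,0,0,0,0,0.5],
  [0.002,-0.045,0,0,0,0,0.5],
  [0.002,-0.045,0,0,0,0,0.5],
  [0.003,-0.045,0,0,0,0,0.5],
  [0.003,-0.045,0,0,0,0,0.5],
  [0.003,-0.045,0,0,0,0,0.5],
  [0.003,-0.045,0,0,0,0,0.5],
  [0,-0.023,-0.03,0,0,0,0.5],
  [0,0,0,0,0,0,0.5],
  [0,0,0,0,0,0,0.5],
])

```text
t: 31.7
eef_pos: [0.5371, -0.3591, 0.2956]
tool_rot: [-0.001, 0.144, 0.99, 0.001]
contact_force: [0.7, 0.2, 0.4]
gripper_width: 0.498
grasp_force: 0.0
```

Emit:
jog_arm([
  [0,0,-0.05,0,0,0,0.5],
  [0,0,-0.05,0,0,0,0.5],
  [0,0,-0.05,0,0,0,0.5],
  [0,0,-0.03,0,0,0,0.5],
  [0,0,0,0,0,0,0.5],
  [0,0,0,0,0,0,0.5],
])

```text
t: 32.3
eef_pos: [0.5381, -0.3595, 0.1181]
tool_rot: [0.001, 0.144, 0.99, 0.0]
contact_force: [0.1, 0.5, 0.7]
gripper_width: 0.499
grasp_force: 0.0
```

```bash
python3 - <<'E'
import st
from lid import *
s=snap('scene');print(lid(s,(325,235,70,70),.022))
E
```

```text
t 32.3 p [ 0.5381 -0.3595  0.1181] toolz [ 0.002  0.    -1.   ] tooly [0.284 0.959 0.001] q [-0.01  0.67  0.74  1.76 -0.55  0.93  2.24] F [0.1 0.5 0.7] g 0.499 0.0
(((359.4599609375, 271.8828125), (33.36293411254883, 45.32310485839844), 107.5112533569336), array([ 0.53546875, -0.36333851,  0.022     ]))
```

Emit:
jog_arm([
  [-0.002,-0.003,-0.02,0,0,0,0.5],
  [0,0,-0.02,0,0,0,0.5],
  [0,0,-0.02,0,0,0,0.5],
  [0,0,0,0,0,0,0.5],
  [0,0,0,0,0,0,0],
  [0,0,0,0,0,0,0],
  [0,0,0,0,0,0,0],
  [0,0,0,0,0,0,0],
  [0,0,0,0,0,0,0],
], newtons=60)

```text
t: 33.25
eef_pos: [0.5361, -0.3643, 0.0591]
tool_rot: [0.002, 0.145, 0.989, -0.0]
contact_force: [0.4, 2.7, 8.9]
gripper_width: 0.233
grasp_force: 58.9
```

Emit:
jog_arm([
  [0,0,0.03,0,0,0,0],
  [0,0,0.05,0,0,0,0],
  [0,0,0.05,0,0,0,0],
  [0,0,0.05,0,0,0,0],
  [0,0,0.05,0,0,0,0],
  [0,0,0.01,0,0,0,0],
  [0,0,0,0,0,0,0],
  [0,0,0,0,0,0,0],
])

```text
t: 34.05
eef_pos: [0.5338, -0.363, 0.2954]
tool_rot: [-0.0, 0.145, 0.989, 0.001]
contact_force: [0.3, 0.5, -1.6]
gripper_width: 0.238
grasp_force: 59.7
```

```bash
python3 - <<'E'
import st
from lid import *
t=snap('top');s=snap('scene');z=bot.get_obs()['eef_pos'][2]-.0075-.03
for c,r in((t,(330,150,90,70)),(s,(310,180,110,90))):print(lid(c,r,z))
E
```

```text
t 34.05 p [ 0.5338 -0.363   0.2954] toolz [-0.001  0.002 -1.   ] tooly [0.287 0.958 0.001] q [-0.09  0.49  0.87  1.6  -0.39  1.24  2.13] F [ 0.3  0.5 -1.6] g 0.238 59.7
(((381.57080078125, 189.21310424804688), (36.029502868652344, 41.90854263305664), 17.33689308166504), array([ 0.5406671 , -0.35511763,  0.25696744]))
(((373.6533508300781, 206.02105712890625), (36.89737319946289, 53.5814323425293), 106.77363586425781), array([ 0.53583671, -0.36120434,  0.25696744]))
```

Emit:
jog_arm([
  [-0.02,0.03,0,0,0,0,0],
  [-0.025,0.035,0,0,0,0,0],
  [-0.025,0.035,0,0,0,0,0],
  [-0.025,0.035,0,0,0,0,0],
  [-0.018,0.019,-0.02,0,0,0,0],
  [0,0,-0.025,0,0,0,0],
  [0,0,-0.025,0,0,0,0],
  [0,0,0,0,0,0,0],
  [0,0,0,0,0,0,0],
  [0,0,0,0,0,0,0],
])

```text
t: 35.15
eef_pos: [0.4218, -0.2103, 0.2275]
tool_rot: [0.001, 0.145, 0.989, -0.0]
contact_force: [0.0, -0.2, -1.3]
gripper_width: 0.231
grasp_force: 59.7
```

```bash
cat > lh.py <<'E'
import st
from lid import *
o=bot.get_obs();dz=o['eef_pos'][2]-.1937
s=snap('scene');e,_=lid(s,(245,200,90,60),.161)
h0=s.copy();h0['img']=cv2.imread('pics/scene0.png')[:,:,::-1].copy();e0,_=lid(h0,(245,200,90,60),.161)
print('now',e,'home',e0)
print('off home-frame', onplane(s,*e[0],.161+dz)-onplane(s,*e0[0],.161))
E
python3 lh.py
```

```text
t 35.15 p [ 0.4218 -0.2103  0.2275] toolz [ 0.001 -0.001 -1.   ] tooly [ 0.288  0.958 -0.   ] q [-0.5   0.2   0.96  2.08 -0.2   0.96  1.84] F [ 0.  -0.2 -1.3] g 0.231 59.7
now ((291.0530700683594, 227.12493896484375), (38.8559684753418, 49.61540222167969), 99.6510238647461) home ((289.6756286621094, 238.81121826171875), (35.33992004394531, 48.601051330566406), 95.89586639404297)
off home-frame [0.006768   0.00171648 0.03375969]
```

```bash
cat > ext.py <<'E'
from lid import *
dz=bot.get_obs()['eef_pos'][2]-.1937-.001
s=snap('scene');h=s.copy();h['img']=cv2.imread('pics/scene0.png')[:,:,::-1].copy()
sh=proj(s,(.421,-.209,.161+dz))-proj(s,(.421,-.209,.161));print('exp shift',sh)
for c,d in((h,(0,0)),(s,sh)):
    m=mask(c,(95,100,50),(125,255,255),(245,200,90,60));m=cv2.morphologyEx(m,cv2.MORPH_OPEN,np.ones((3,3),np.uint8))
    k=max(cv2.findContours(m,0,1)[0],key=cv2.contourArea)[:,0]
    print('L,R,bottom',k[:,0].min()-d[0],k[:,0].max()-d[0],k[:,1].max()-d[1],'top',k[:,1].min()-d[1], [ (x,k[abs(k[:,0]-x-d[0])<=1][:,1].max()-d[1],k[abs(k[:,0]-x-d[0])<=1][:,1].min()-d[1]) for x in (270,275,280,290,300,305,310)])
E
python3 ext.py
```

```text
exp shift [ 0.48983921 -9.54462915]
L,R,bottom 266 313 256 top 222 [(270, np.int32(249), np.int32(227)), (275, np.int32(252), np.int32(223)), (280, np.int32(255), np.int32(223)), (290, np.int32(256), np.int32(222)), (300, np.int32(255), np.int32(224)), (305, np.int32(253), np.int32(226)), (310, np.int32(250), np.int32(229))]
L,R,bottom 266.5101607910376 314.5101607910376 255.54462914656375 top 218.54462914656375 [(270, np.float64(245.54462914656375), np.float64(223.54462914656375)), (275, np.float64(250.54462914656375), np.float64(220.54462914656375)), (280, np.float64(253.54462914656375), np.float64(218.54462914656375)), (290, np.float64(255.54462914656375), np.float64(220.54462914656375)), (300, np.float64(254.54462914656375), np.float64(222.54462914656375)), (305, np.float64(253.54462914656375), np.float64(221.54462914656375)), (310, np.float64(249.54462914656375), np.float64(225.54462914656375))]
```

Emit:
jog_arm([
  [-0.003,0,-0.01,0,0,0,0],
  [0,0,-0.01,0,0,0,0],
  [0,0,-0.008,0,0,0,0],
  [0,0,0,0,0,0,0],
])

```text
t: 35.65
eef_pos: [0.4199, -0.2086, 0.1982]
tool_rot: [0.001, 0.145, 0.99, 0.001]
contact_force: [2.1, 3.8, 2.1]
gripper_width: 0.241
grasp_force: 61.7
```

Emit:
jog_arm([
  [0,0,-0.003,0,0,0,0],
  [0,0,0,0,0,0,0],
  [0,0,0,0,0,0,0],
])

```text
t: 35.95
eef_pos: [0.4214, -0.2085, 0.1966]
tool_rot: [0.002, 0.144, 0.99, 0.001]
contact_force: [3.3, 6.8, 12.0]
gripper_width: 0.234
grasp_force: 62.5
```

Emit:
jog_arm([
  [0,0,-0.002,0,0,0,0],
  [0,0,0,0,0,0,0],
  [0,0,0,0,0,0,0],
])

```text
t: 36.25
eef_pos: [0.4213, -0.2095, 0.1946]
tool_rot: [0.003, 0.144, 0.99, 0.0]
contact_force: [3.9, 2.2, 7.5]
gripper_width: 0.237
grasp_force: 63.6
```

Emit:
jog_arm([
  [0.001,0.001,-0.001,0,0,0,0],
  [0,0,0,0,0,0,0],
  [0,0,0,0,0,0,0.5],
  [0,0,0,0,0,0,0.5],
  [0,0,0,0,0,0,0.5],
  [0,0,0,0,0,0,0.5],
  [0,0,0.03,0,0,0,0.5],
  [0,0,0.05,0,0,0,0.5],
  [0,0,0.05,0,0,0,0.5],
  [0,0.01,0.01,0,0,0,0.5],
])

```text
t: 37.25
eef_pos: [0.4212, -0.2012, 0.3373]
tool_rot: [0.004, 0.147, 0.989, 0.0]
contact_force: [0.1, -0.6, -0.5]
gripper_width: 0.496
grasp_force: 0.0
```

Emit:
jog_arm([
  [0.02,0.04,0,0,0,0,0.5],
  [0.02,0.05,0,0,0,0,0.5],
  [0.02,0.05,0,0,0,0,0.5],
  [0.02,0.05,0,0,0,0,0.5],
  [0.02,0.05,0,0,0,0,0.5],
  [0,0,0,0,0,0,0.5],
  [0,0,0,0,0,0,0.5],
])

```text
t: 37.95
eef_pos: [0.5136, 0.0281, 0.332]
tool_rot: [-0.0, 0.144, 0.99, -0.001]
contact_force: [-0.1, -1.3, 0.2]
gripper_width: 0.501
grasp_force: 0.0
```

```bash
cat > chk.py <<'E'
import st
from lid import *
t=snap('top');s=snap('scene')
for c,n,roi in((t,'top0',(290,195,70,65)),(s,'scene0',(245,205,90,55))):
    h=c.copy();h['img']=cv2.imread(f'pics/{n}.png')[:,:,::-1].copy()
    a,b=lid(c,roi,.161),lid(h,roi,.161);print(n,a[0],b[0],(a[1]-b[1])[:2])
# knob dark/black on wheel, top
m=mask(t,(0,0,0),(180,255,70),(295,145,45,50));n,_,S,C=cv2.connectedComponentsWithStats(m);print('knob?',[(int(q[4]),c.round(1),onplane(t,*c,.195)[:2].round(4)) for q,c in zip(S[1:],C[1:]) if q[4]>3])
for c,roi,nm in((t,(130,160,50,90),'top'),(s,(115,145,100,75),'scene')):
    mm=mask(c,(5,150,120),(18,255,255),roi)
    if mm.any(): ce,v=axis(mm);p=onplane(c,*ce,.09);print(nm,p,tubf(p))
m=mask(s,(0,0,165),(180,40,255),(310,172,20,24));print('stem px',np.c_[np.nonzero(m)][:,::-1].tolist())
for r in(0,.01,.02):print(proj(s,(.6105,-.186,.176+r)))
E
python3 chk.py
```

```text
t 37.95 p [0.5136 0.0281 0.332 ] toolz [-0.001 -0.001 -1.   ] tooly [ 0.284  0.959 -0.001] q [-0.88  0.14  0.8   1.84 -0.1   1.2   1.23] F [-0.1 -1.3  0.2] g 0.501 0.0
top0 ((326.5864562988281, 229.23001098632812), (37.537628173828125, 38.4814453125), 140.9320831298828) ((326.4527893066406, 230.3503875732422), (37.40249252319336, 38.17608642578125), 136.82870483398438) [ 0.00347326 -0.00049625]
scene0 ((290.66937255859375, 238.1944122314453), (34.67605209350586, 48.59337615966797), 95.10681915283203) ((289.6756286621094, 238.81121826171875), (35.33992004394531, 48.601051330566406), 95.89586639404297) [ 0.00321054 -0.00087629]
knob? [(5, array([327., 183.]), array([ 0.565 , -0.2089]))]
top [0.46053537 0.36389806 0.09      ] [-0.04634418 -0.00148265]
scene [0.46056317 0.36272568 0.09      ] [-0.04643356 -0.00265194]
stem px [[321, 172], [322, 172], [327, 172], [329, 172], [326, 173], [327, 173], [328, 173], [329, 173], [326, 174], [327, 174], [328, 174], [329, 174], [326, 175], [327, 175], [328, 175], [329, 175], [326, 176], [327, 176], [328, 176], [329, 176], [326, 177], [327, 177], [328, 177], [329, 177], [326, 178], [327, 178], [328, 178], [329, 178], [327, 179], [328, 179], [329, 179], [327, 180], [328, 180], [329, 180], [327, 181], [328, 181], [329, 181], [327, 182], [328, 182], [329, 182], [328, 183], [329, 183], [314, 189], [319, 189], [320, 189], [313, 190], [314, 190], [318, 190], [319, 190], [320, 190], [321, 190], [312, 191], [313, 191], [314, 191], [319, 191], [328, 191], [311, 192], [312, 192], [313, 192], [314, 192], [327, 192], [328, 192], [329, 192], [310, 193], [311, 193], [312, 193], [313, 193], [314, 193], [322, 193], [327, 193], [328, 193], [329, 193], [310, 194], [311, 194], [312, 194], [313, 194], [327, 194], [328, 194], [329, 194], [310, 195], [311, 195], [312, 195], [313, 195], [327, 195], [328, 195], [329, 195]]
[320.07771393 190.20514094]
[320.38123882 187.39092455]
[320.68835237 184.5434349 ]
```

The lid is home, agreeing in both views, the scoop is upright in the tub and the stem is still shut. Now the wheel knob at about (.565,-.2075).

Emit:
jog_arm([
  [0.01,-0.045,0,0,0,0,0.5],
  [0.01,-0.045,0,0,0,0,0.5],
  [0.01,-0.045,0,0,0,0,0.5],
  [0.01,-0.045,0,0,0,0,0.5],
  [0.012,-0.045,0,0,0,0,0.5],
  [0,-0.01,-0.04,0,0,0,0.5],
  [0,0,-0.045,0,0,0,0.5],
  [0,0,0,0,0,0,0.5],
  [0,0,0,0,0,0,0.5],
], newtons=40)

```text
t: 38.95
eef_pos: [0.5649, -0.2089, 0.2485]
tool_rot: [-0.0, 0.146, 0.989, 0.0]
contact_force: [0.7, -0.1, 0.6]
gripper_width: 0.5
grasp_force: 0.0
```

```bash
python3 st.py; python3 circ.py 205 18 20
```

```text
t 38.95 p [ 0.5649 -0.2089  0.2485] toolz [-0.  0. -1.] tooly [0.289 0.957 0.   ] q [-0.36  0.44  0.83  1.76 -0.36  1.1   1.87] F [ 0.7 -0.1  0.6] g 0.5 0.0
223.0 [0.009, -0.013], 241.0 [0.0125, -0.0095], 259.0 [0.0145, -0.0055], 277.0 [0.0155, -0.0005], 295.0 [0.015, 0.004], 313.0 [0.013, 0.009], 331.0 [0.0095, 0.0125], 349.0 [0.0055, 0.0145], 367.0 [0.0005, 0.0155], 385.0 [-0.004, 0.015],
403.0 [-0.009, 0.013], 421.0 [-0.0125, 0.0095], 439.0 [-0.0145, 0.0055], 457.0 [-0.0155, 0.0005], 475.0 [-0.015, -0.004], 493.0 [-0.013, -0.009], 511.0 [-0.0095, -0.0125], 529.0 [-0.0055, -0.0145], 547.0 [-0.0005, -0.0155], 565.0 [0.004, -0.015],
```

Emit:
jog_arm([
  [0,0.001,-0.02,0,0,0,0.5],
  [0,0,-0.02,0,0,0,0.5],
  [0,0,-0.015,0,0,0,0.5],
  [0,0,0,0,0,0,0.5],
  [0,0,0,0,0,0,0],
  [0,0,0,0,0,0,0],
  [0,0,0,0,0,0,0],
  [0,0,0,0,0,0,0],
  [0,0,0,0,0,0,0],
])

```text
t: 39.85
eef_pos: [0.5658, -0.2117, 0.1953]
tool_rot: [0.002, 0.147, 0.989, -0.002]
contact_force: [-2.0, -8.2, 2.5]
gripper_width: 0.179
grasp_force: 39.0
```

Emit:
jog_arm([
  [0.009,-0.013,0,0,0,0,0],
  [0.0125,-0.0095,0,0,0,0,0],
  [0.0145,-0.0055,0,0,0,0,0],
  [0,0,0,0,0,0,0],
])

```text
t: 40.25
eef_pos: [0.6045, -0.2351, 0.1946]
tool_rot: [0.002, 0.144, 0.99, 0.0]
contact_force: [0.3, 1.2, 5.0]
gripper_width: 0.178
grasp_force: 39.5
```

Emit:
jog_arm([
  [0.0155,-0.0005,0,0,0,0,0],
  [0.015,0.004,0,0,0,0,0],
])

```text
t: 40.45
eef_pos: [0.6318, -0.2302, 0.1939]
tool_rot: [-0.0, 0.145, 0.989, 0.002]
contact_force: [-4.0, 8.4, 3.1]
gripper_width: 0.178
grasp_force: 39.5
```

Emit:
jog_arm([
  [0.013,0.009,0,0,0,0,0],
])

```text
t: 40.55
eef_pos: [0.6444, -0.2211, 0.1936]
tool_rot: [-0.001, 0.145, 0.989, 0.002]
contact_force: [-7.3, 6.3, 3.6]
gripper_width: 0.179
grasp_force: 39.5
```

Emit:
jog_arm([
  [0.0095,0.0125,0,0,0,0,0],
])

```text
t: 40.65
eef_pos: [0.6534, -0.2089, 0.1935]
tool_rot: [-0.001, 0.145, 0.989, 0.001]
contact_force: [-7.7, 4.0, 4.2]
gripper_width: 0.176
grasp_force: 39.5
```

Emit:
jog_arm([
  [0.0055,0.0145,0,0,0,0,0],
])

```text
t: 40.75
eef_pos: [0.6581, -0.1958, 0.1936]
tool_rot: [-0.002, 0.145, 0.989, -0.0]
contact_force: [-11.1, -3.1, 4.4]
gripper_width: 0.178
grasp_force: 39.6
```

Emit:
jog_arm([
  [0.0005,0.0155,0,0,0,0,0],
])

```text
t: 40.85
eef_pos: [0.6586, -0.1824, 0.194]
tool_rot: [-0.001, 0.146, 0.989, -0.002]
contact_force: [-6.7, -5.2, 4.1]
gripper_width: 0.18
grasp_force: 39.5
```

Emit:
jog_arm([
  [-0.004,0.015,0,0,0,0,0],
])

```text
t: 40.95
eef_pos: [0.6555, -0.168, 0.1943]
tool_rot: [0.001, 0.146, 0.989, -0.002]
contact_force: [-3.7, -6.3, 3.0]
gripper_width: 0.177
grasp_force: 39.4
```

Nut picked up at about 335–345°, as predicted (331°). I need 37 more steps of 18°, to 1051°.

Emit:
jog_arm([
  [-0.011,0.013,0,0,0,0,0],
  [-0.0125,0.0095,0,0,0,0,0],
  [-0.0145,0.0055,0,0,0,0,0],
  [-0.0155,0.0005,0,0,0,0,0],
  [-0.015,-0.004,0,0,0,0,0],
  [-0.013,-0.009,0,0,0,0,0],
  [-0.0095,-0.0125,0,0,0,0,0],
  [-0.0055,-0.0145,0,0,0,0,0],
  [-0.0005,-0.0155,0,0,0,0,0],
  [0.004,-0.015,0,0,0,0,0],
])

```text
t: 41.95
eef_pos: [0.5619, -0.207, 0.1944]
tool_rot: [-0.0, 0.145, 0.989, 0.001]
contact_force: [-2.3, 4.0, 5.6]
gripper_width: 0.178
grasp_force: 39.9
```

Emit:
jog_arm([
  [0.0095,-0.013,0,0,0,0,0],
  [0.0125,-0.0095,0,0,0,0,0],
  [0.0145,-0.0055,0,0,0,0,0],
  [0.0155,-0.0005,0,0,0,0,0],
  [0.015,0.004,0,0,0,0,0],
  [0.013,0.009,0,0,0,0,0],
  [0.0095,0.0125,0,0,0,0,0],
  [0.0055,0.0145,0,0,0,0,0],
  [0.0005,0.0155,0,0,0,0,0],
  [-0.004,0.015,0,0,0,0,0],
])

```text
t: 42.95
eef_pos: [0.655, -0.1675, 0.1945]
tool_rot: [0.002, 0.146, 0.989, -0.002]
contact_force: [-0.4, -5.2, 1.6]
gripper_width: 0.174
grasp_force: 39.5
```

Emit:
jog_arm([
  [-0.009,0.013,0,0,0,0,0],
  [-0.0125,0.0095,0,0,0,0,0],
  [-0.0145,0.0055,0,0,0,0,0],
  [-0.0155,0.0005,0,0,0,0,0],
  [-0.015,-0.004,0,0,0,0,0],
  [-0.013,-0.009,0,0,0,0,0],
  [-0.0095,-0.0125,0,0,0,0,0],
  [-0.0055,-0.0145,0,0,0,0,0],
  [-0.0005,-0.0155,0,0,0,0,0],
  [0.004,-0.015,0,0,0,0,0],
])

```text
t: 43.95
eef_pos: [0.5619, -0.2067, 0.1943]
tool_rot: [-0.001, 0.145, 0.989, 0.002]
contact_force: [-3.8, 2.7, 9.2]
gripper_width: 0.182
grasp_force: 40.2
```

Emit:
jog_arm([
  [0.009,-0.013,0,0,0,0,0],
  [0.0125,-0.0095,0,0,0,0,0],
  [0.0145,-0.0055,0,0,0,0,0],
  [0.0155,-0.0005,0,0,0,0,0],
  [0.015,0.004,0,0,0,0,0],
  [0.013,0.009,0,0,0,0,0],
  [0,0,0,0,0,0,0],
])

```text
t: 44.65
eef_pos: [0.6444, -0.2203, 0.1938]
tool_rot: [0.0, 0.144, 0.99, 0.001]
contact_force: [-2.8, 3.5, 7.1]
gripper_width: 0.179
grasp_force: 40.1
```

```bash
python3 - <<'E'
import st
from det import *
p=bot.get_obs()['eef_pos'];print(np.degrees(np.arctan2(p[1]+.1865,p[0]-.6105)))
s=snap('scene');g=cv2.cvtColor(s['img'],cv2.COLOR_RGB2GRAY);print(g[176:200,312:330])
E
```

```text
t 44.65 p [ 0.6444 -0.2203  0.1938] toolz [ 0.001  0.002 -1.   ] tooly [0.285 0.959 0.002] q [-0.26  0.63  0.76  1.61 -0.48  1.09  1.91] F [-2.8  3.5  7.1] g 0.179 40.1
-44.936199142982616
[[ 29  33  37  38  38  36  45  45  61  76  68  44  66 121 169 189 192 180]
 [ 32  32  36  36  32  38  42  48  59  64  49  30  69 130 173 191 191 181]
 [ 34  41  36  37  39  40  46  55  74  71  49  33  69 129 174 190 191 182]
 [ 31  31  36  36  38  42  42  65  92  80  51  31  67 119 160 185 192 185]
 [ 36  38  35  37  41  47  56  73  88  77  59  45  67 102 137 176 190 186]
 [ 37  39  35  38  43  65  93  92  79  76  69  65  74  94 127 169 192 187]
 [ 49  53  55  55  56  86 123 118  89  76  71  68  71  79 122 166 185 178]
 [ 73  81  86  86  85 104 136 143 138 118  90  71  62  72 117 155 171 166]
 [102 106 108 107 109 123 156 177 182 164 131 101  89  89 110 138 149 151]
 [109 108 103 104 104 120 151 173 180 174 149 121 111 105 113 124 135 143]
 [ 90  92 101 105 104 100 121 143 148 137 126 108 103 107 114 116 123 139]
 [ 72  92 126 139 132 110 105 113 116 108 100  89  84  94  95 103 110 123]
 [ 81 122 1
[... 189 characters left out ...]
153 142 130 135 137 125]
 [184 191 191 186 168 130 110 113 112 129 155 164 157 145 138 158 165 159]
 [189 192 188 177 154 125 114 115 118 129 147 155 152 142 140 166 185 186]
 [192 188 178 152 133 120 114 110 109 119 133 141 148 143 145 169 188 192]
 [187 182 160 128 119 116 117 110 110 115 120 132 144 140 143 173 191 192]
 [177 169 141 113 109 114 119 119 118 113 112 121 136 134 146 173 188 192]
 [153 137 119 100 100 109 113 117 114 108 105 115 126 128 147 177 191 192]
 [124 109  97  82  86  90  97  98  95 101 107 119 123 128 152 180 191 193]
 [110 109  98  86  70  73  77  83  80  85 101 116 122 128 158 181 190 191]
 [132 133 134 110  82  74  73  68  70  82  93 106 111 123 147 164 179 189]]
```

Stem top is at scene (320,184.5), about 19 mm of rise, which matches the count. One more step, then release.

Emit:
jog_arm([
  [0.0095,0.0125,0,0,0,0,0],
  [0,0,0,0,0,0,0],
  [0,0,0,0,0,0,0],
  [0,0,0,0,0,0,0.4],
  [0,0,0,0,0,0,0.5],
  [0,0,0,0,0,0,0.5],
  [0,0,0.03,0,0,0,0.5],
  [0,0,0.04,0,0,0,0.5],
  [0,0,0.04,0,0,0,0.5],
  [0,0.02,0.02,0,0,0,0.5],
])

```text
t: 45.7
eef_pos: [0.6529, -0.1943, 0.327]
tool_rot: [0.003, 0.148, 0.989, -0.001]
contact_force: [0.4, -0.7, 0.1]
gripper_width: 0.498
grasp_force: 0.0
```

Emit:
jog_arm([
  [0,0.05,0,0,0,0,0.5],
  [0,0.05,0,0,0,0,0.5],
  [-0.01,0.05,0,0,0,0,0.5],
  [-0.01,0.05,0,0,0,0,0.5],
  [-0.01,0.04,0,0,0,0,0.5],
  [0,0,0,0,0,0,0.5],
  [0,0,0,0,0,0,0.5],
])

```text
t: 46.4
eef_pos: [0.6233, 0.0494, 0.3226]
tool_rot: [0.0, 0.144, 0.99, 0.0]
contact_force: [0.1, -1.3, 0.1]
gripper_width: 0.501
grasp_force: 0.0
```

```bash
python3 chk.py | grep -v 'stem px'; python3 - <<'E'
from det import *
s=snap('scene');t=snap('top');g=cv2.cvtColor(s['img'],cv2.COLOR_RGB2GRAY).astype(float)
h=cv2.cvtColor(cv2.imread('pics/scene0.png'),cv2.COLOR_BGR2GRAY)
print(g[178:196,314:327].astype(int))
# bystanders: compare with start
for n,c in(('top0',t),('scene0',s)):
    a=cv2.imread(f'pics/{n}.png');d=cv2.absdiff(a,c['img'][:,:,::-1].copy()).max(2)
    m=(cv2.medianBlur(d,5)>40).astype(np.uint8);k,_,S,C=cv2.connectedComponentsWithStats(m);print(n,[(S[i][:5].tolist()) for i in range(1,k) if S[i][4]>15])
E
```

```text
t 46.4 p [0.6233 0.0494 0.3226] toolz [ 0.001  0.    -1.   ] tooly [0.284 0.959 0.   ] q [-0.78  0.42  0.85  1.61 -0.32  1.26  1.4 ] F [ 0.1 -1.3  0.1] g 0.501 0.0
top0 ((326.54229736328125, 229.2306365966797), (37.53491973876953, 38.47138977050781), 142.83084106445312) ((326.4527893066406, 230.3503875732422), (37.40249252319336, 38.17608642578125), 136.82870483398438) [ 0.00347311 -0.00035893]
scene0 ((290.6670227050781, 238.1510009765625), (34.620460510253906, 48.70987319946289), 95.17367553710938) ((289.6756286621094, 238.81121826171875), (35.33992004394531, 48.601051330566406), 95.89586639404297) [ 0.00333407 -0.0007914 ]
knob? [(6, array([324.8, 155.8]), array([ 0.6485, -0.2043]))]
top [0.46029095 0.36388203 0.09      ] [-0.04658898 -0.0014742 ]
scene [0.46015415 0.36224349 0.09      ] [-0.04688868 -0.0030909 ]
[320.07771393 190.20514094]
[320.38123882 187.39092455]
[320.68835237 184.5434349 ]
[[ 36  34  35  40  43  55  75  66  48  29  67 128 168]
 [ 33  34  34  39  41  64  91  81  53  33  67 120 158]
 [ 32  32  38  47  59  65  86  80  59  47  65  99 136]
 [ 40  40  34  59  90  
[... 1063 characters left out ...]
896], [207, 356, 63, 28, 874], [276, 370, 18, 14, 185], [142, 377, 7, 4, 26]]
scene0 [[0, 0, 99, 246, 9589], [185, 0, 58, 13, 382], [237, 0, 40, 122, 2645], [0, 4, 11, 7, 58], [239, 20, 3, 8, 18], [0, 148, 51, 64, 1014], [154, 167, 8, 5, 27], [169, 169, 17, 10, 82], [323, 178, 15, 25, 144], [139, 182, 8, 7, 43], [152, 182, 15, 8, 63], [318, 183, 4, 7, 18], [300, 187, 15, 16, 160], [147, 195, 6, 4, 20], [91, 236, 30, 78, 1076], [25, 245, 16, 16, 153], [268, 246, 14, 11, 33], [72, 248, 6, 5, 16], [53, 250, 6, 4, 19], [85, 253, 3, 8, 21], [93, 253, 6, 9, 35], [47, 266, 13, 10, 71], [35, 268, 6, 28, 97], [21, 270, 12, 21, 120], [95, 279, 4, 10, 29], [126, 291, 6, 13, 51], [57, 309, 24, 17, 253]]
```

```bash
python3 -c "
from station import bot
print(bot.hand_in())"
```

```text
the job is handed in; nothing more can be done
None
```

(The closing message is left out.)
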